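Weed out glaze-stained kiln props and check the banding wheel

ROBOT

A 6-joint arm with a two-finger parallel gripper is mounted at the origin on the work surface. World frame = base frame: x ahead of the robot, y to its left, z up, the work surface at z = 0. Lengths are in m, angles in rad, forces in N, time in s.
With the tool pointing down it reaches from about 0.25 to 0.775 m from the base axis. Payload 4 kg.
Tool frame: the origin (TCP) lies midway between the tips of the shut fingers; the grasp point (between the pads) lies 19 mm behind it; y points along the fingers, x is the direction in which the jaws open and shut, and the axes are right-handed (so a half turn about y gives the same grasp; the last joint's range is limited). The gripper opens to 94 mm and grips with 3 to 60 N. Pads are 16 mm wide; open, the fingers measure 119 mm over their backs; the gripper's body (75 mm by 177 mm) begins 78 mm behind the grasp point.
Start: joints at [1.228, 0.087, 1.371, -0, 1.684, -0.103], TCP at [0.131, 0.534, 0.206] pointing down, gripper open.
Joint ranges: [-3.1, 3.1], [-0.76, 2.03], [0.27, 2.55], [-1.08, 4.22], [0.17, 2.65], [-2.57, 2.57]. Speed limits (rad/s): [2.79, 2.79, 3.14, 3.14, 3.14, 3.14].

INTERFACE

Orientations are given as [roll, pitch, yaw] about the fixed x, y, z axes, in that order (R = Rz(yaw) Ry(pitch) Rx(roll)).
In Python, from bench import robot, snapshot, camera_info, ticket gives the robot as it stands.
- The arm moves only by the shell command python3 -m creep 'ROWS'. ROWS is JSON, a list of rows, each an object with "slide": the shift along the tool's x, y, z in mm, a list of three; "roll": the turn about the tool's y in degrees; "grip": the closure, from 0 (fully open) to 1 (shut). In form: [{"slide": [x, y, z], "roll": roll, "grip": grip}, ...]. A call has 1 to 20 rows; each row is the pose to reach, as a shift and turn from the pose commanded when the call began, along the tool's axes at that moment; what a row does not reach only later rows make up. A row lasts 1/12 s, in which the tool goes at most 41.7 mm and 7.16 degrees, less where a joint would pass 70% of its speed; a pose out of reach is approached as far as the arm can. A call with a gripper value outside its range is refused whole. The fingers move at their own pace and stop on an object; the grip force is fixed at half the most. Time passes only in rows, so rows that repeat a pose let the fingers close. It gives the time, the measured TCP pose, the force and the opening at its end, in the units of the state.
- robot.get_obs(): the state, without advancing time (a new reading comes with each control period).
- snapshot(name): name is "scene" or "top"; returns the picture (400x640x3 uint8, red, green, blue); there is no depth.
- camera_info(name): a dict with "fx", "fy", "cx", "cy" (pixels), "cam_to_world" (4x4, takes a point from camera to world coordinates). Camera axes: x right, y down, z forward; pixel columns grow to the right and rows downward; lengths in m; the calibration is good to about 2 mm. A picture is of the moment at which its call begins. camera_info takes no time and is no camera call.
- ticket.close_job(): hands the job in, once; it reports no verdict.
The state is a dict: "time": time; "joint_positions": joint angles; "qvel": joint speeds; "joint_torque": joint torques, N m; "tool_pos": TCP position; "ee_rot": TCP orientation; "wrist_force": force on the tool from outside, world axes, zero at the start; "wrist_torque": the same for the moment, N m; "width": finger opening in m.
Only numpy, scipy, OpenCV 4.12 (cv2) and the standard library are available. Lean on these libraries where they do the work, as an engineer would, in place of code of your own. Each camera call takes 0.05 s, during which the arm holds its last target.

TASK

Clear the glazing station of every kiln prop with dark red glaze on it: take the one off the banding wheel and drop it in the grey crate, and after that give the wheel a brisk spin by hand and let go, so that it runs on by itself for a good second with nothing touching it. Each stained prop in the row must be slid along the board until it is wholly clear of the row before it is picked up and dropped in the crate, with the clean props left where they lie; never lift a stained prop out of the row or carry one over it, and do not disturb the bowl, sponge or mug.

Things in the scene. Friction and masses are not known exactly. Their poses are not given: they have to be found in the camera images.
- stain1_c (a point): centre of a glaze-stained 110 x 34 x 34 mm square kiln prop (fired ceramic bar, 0.25 kg nominal): cream with a dark red glaze band and runs round its middle; long axis = x. One of the row on the board; two to four such are present (None if absent)
- stain2_c (a point): centre of a glaze-stained 110 x 34 x 34 mm square kiln prop (fired ceramic bar, 0.25 kg nominal): cream with a dark red glaze band and runs round its middle; long axis = x. One of the row on the board; two to four such are present (None if absent)
- stain3_c (a point): centre of a glaze-stained 110 x 34 x 34 mm square kiln prop (fired ceramic bar, 0.25 kg nominal): cream with a dark red glaze band and runs round its middle; long axis = x. One of the row on the board; two to four such are present (None if absent)
- stain4_c (a point): centre of a glaze-stained 110 x 34 x 34 mm square kiln prop (fired ceramic bar, 0.25 kg nominal): cream with a dark red glaze band and runs round its middle; long axis = x. One of the row on the board; two to four such are present (None if absent)
- stray_c (a point): centre of the glaze-stained 110 x 34 x 34 mm square kiln prop (fired ceramic bar, 0.25 kg nominal) that lies on top of the banding wheel, near the middle; cream with a dark red band and runs; long axis = x
- clean1_c (a point): centre of a clean, plain cream 110 x 34 x 34 mm square kiln prop (fired ceramic bar, 0.25 kg nominal), long axis = x; it stays in the row
- clean2_c (a point): centre of a clean, plain cream 110 x 34 x 34 mm square kiln prop (fired ceramic bar, 0.25 kg nominal), long axis = x; it stays in the row
- clean3_c (a point): centre of a clean, plain cream 110 x 34 x 34 mm square kiln prop (fired ceramic bar, 0.25 kg nominal), long axis = x; it stays in the row
- board: fixed plywood ware board, 12 mm thick, lying from x = -130 to +155 mm and y = -150 to +150 mm about its origin at table height. On it the props lie flat, touching, in one row of seven places 34.2 mm apart along the board's y, long axes along its x, centres at x = -50 mm: the row fills x = -105 to +5 mm, y = -120 to +120 mm; the far part (+x) is empty. A place may be empty
- crate: loose grey plastic discard crate (1.4 kg), open on top, outside 240 (x) x 200 (y) x 100 mm high, walls and floor 6 mm, origin under its centre, z up; it may get knocked a little aside
- wheel: banding wheel (low potter's turntable): fixed grey foot, origin on its axis at the table; it carries a free-running aluminium disc of 200 mm diameter whose flat top is 57 mm above the table. Three black rubber centring grips stand on the disc, upright round studs 22 mm across and 30 mm tall, 80 mm from the axis and 120 degrees apart
- disc (a joint): turn of the disc about its upright axis (rad, anticlockwise from above positive, no stop). It runs nearly free: moment of inertia about 0.006 kg m2, coasting it loses about 0.4 (slow) to 0.8 (at 5 rad/s) rad/s each second. A grip pushed sideways along the disc's circle spins it
- grip0 (a point): rubber grip on the disc, its centre half-way up (72 mm above the table)
- grip1 (a point): rubber grip on the disc, its centre half-way up (72 mm above the table)
- grip2 (a point): rubber grip on the disc, its centre half-way up (72 mm above the table)
- bowl_c (a point): bystander: clay bowl, 100 mm across, 60 mm high; its centre
- sponge_c (a point): bystander: round yellow sponge block, 84 mm across, 30 mm high; its centre
- mug_c (a point): bystander: clay mug, 80 mm across, 85 mm high with a side handle; its centre

How it is judged:
By the outcome, as a careful person would: the job done as asked, in the order asked, and still so for the second after the job is handed in, with the robot touching nothing.
Of stain1, stain2, stain3, stain4 only 2 to 4 are there at a start; the rules pass over those that are not, and their reading is None.
At some moment in a run one of crate may be knocked a few centimetres aside while the robot is not near it.
Once in a run the grip may slacken for a moment while it holds something.
It also fails if it takes over 210 s, if anything falls off the work surface, if the arm or the gripper's body presses on something with over 40 N, if the wrist force passes 120 N, or if a joint passes its speed limit or range.

## Working session

There is one attempt and no reset: what is moved stays moved. The work goes in short steps, Python scripts to look and compute and a shell command to move; the robot and the scene stay as the last step left them, time stands still between calls to the robot, and variables do not carry over. Pictures are saved under pics/ and viewed, and the job is handed in when it is done.

```bash
ls; mkdir -p pics
python3 - <<'E'
from bench import robot, snapshot, camera_info, ticket
import cv2
for n in("scene","top"):
    im=snapshot(n); cv2.imwrite(f"pics/{n}0.png",im[:,:,::-1]); c=camera_info(n); print(n,{k:(v if not hasattr(v,'tolist') else v.tolist()) for k,v in c.items()})
o=robot.get_obs()
print(o)
E
```

```text
pics
scene {'fx': 435.61429791863804, 'fy': 435.61429791863804, 'cx': 321.0918623627965, 'cy': 199.03955481344664, 'cam_to_world': [[0.376886433935122, 0.8039806070631712, -0.45996934613298024, 1.2027172186923842], [0.9262201997527187, -0.32254540675964943, 0.1951425175308703, -0.25181281197282884], [0.008529799862872523, -0.4995794671967482, -0.8662260666071605, 1.218455517192476], [0.0, 0.0, 0.0, 1.0]]}
top {'fx': 510.00112218136366, 'fy': 510.00112218136366, 'cx': 320.64365913981067, 'cy': 201.05089616072036, 'cam_to_world': [[0.015677080346389545, -0.9976595462227034, 0.06655568332248088, 0.5128094138442776], [-0.9998715852977117, -0.015863441082380716, -0.0022724769012060385, 0.01585846093840914], [0.003322960435142586, -0.06651151079125595, -0.9977801245095088, 1.636719968436967], [0.0, 0.0, 0.0, 1.0]]}
{'time': 0.1, 'joint_positions': array([ 1.22790563e+00,  8.79204035e-02,  1.37206536e+00,  2.13445421e-05,
        1.68358968e+00, -1.03101880e-01]), 'qvel': array([-1.25924584e-05,  1.58261912e-03, -3.00731925e-03, -1.74728112e-03,
       -1.41452376e-03,  1.28033903e-03]), 'joint_torque': array([ 1.87400496e-03, -3.41249013e+01, -3.03304732e+01,  7.20210909e-02,
        3.03049141e-02, -7.82100051e-05]), 'tool_pos': array([0.13046096, 0.53381324, 0.20441889]), 'ee_rot': array([-1.57057116,  0.00197007,  1.33101012]), 'wrist_force': array([ 1.30197064,  0.2500218 , -0.38913812]), 'wrist_torque': array([-0.06396076,  0.02694958,  0.01611959]), 'width': 0.09418477269715346}
```

View pics/scene0.png

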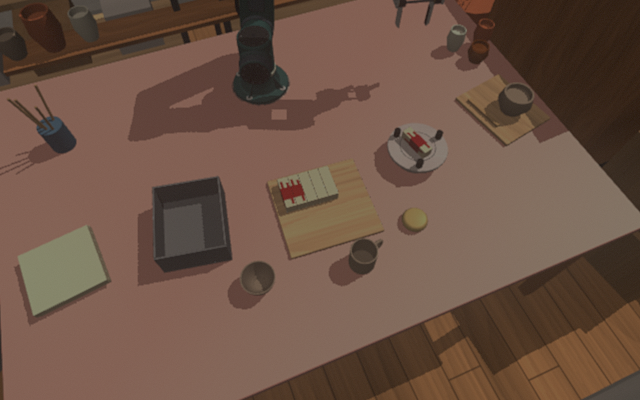

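View pics/top0.png

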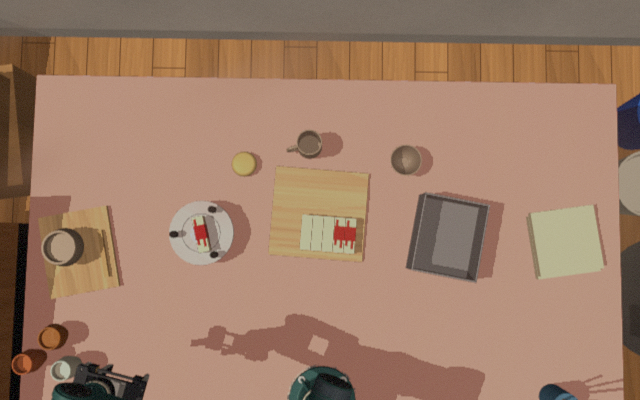

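Run:
```python
import cv2
a=cv2.imread('pics/top0.png'); 
cv2.imwrite('pics/t_board.png',cv2.resize(a[160:270,260:380],None,fx=5,fy=5,interpolation=cv2.INTER_CUBIC))
cv2.imwrite('pics/t_wheel.png',cv2.resize(a[195:275,160:245],None,fx=7,fy=7,interpolation=cv2.INTER_CUBIC))
s=cv2.imread('pics/scene0.png')
cv2.imwrite('pics/s_board.png',cv2.resize(s[155:260,260:390],None,fx=5,fy=5,interpolation=cv2.INTER_CUBIC))
cv2.imwrite('pics/s_wheel.png',cv2.resize(s[115:180,380:455],None,fx=8,fy=8,interpolation=cv2.INTER_CUBIC))
```

```text
(no output)
```

View pics/t_board.png

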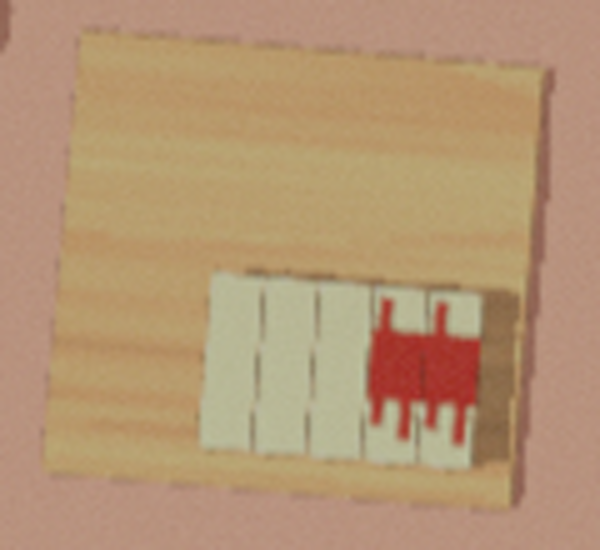

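View pics/s_board.png

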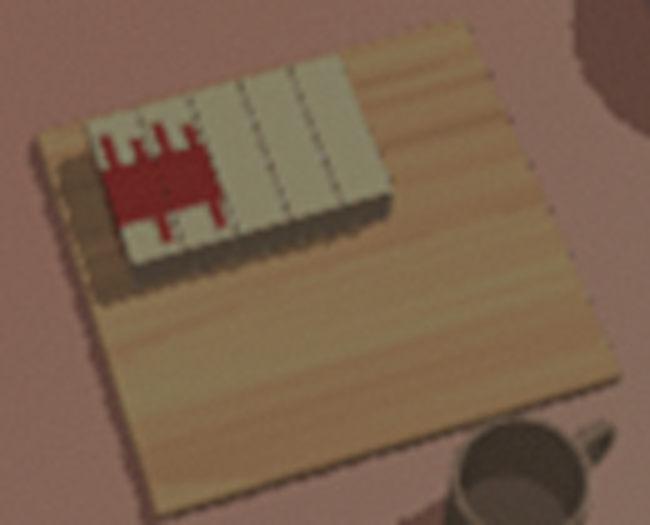

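View pics/t_wheel.png

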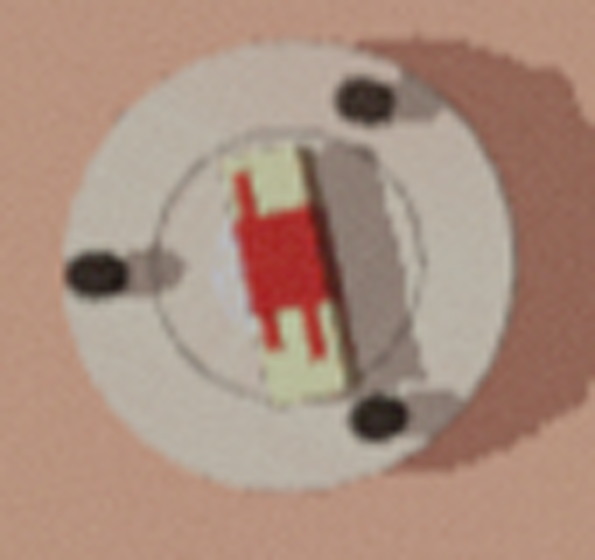

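View pics/s_wheel.png

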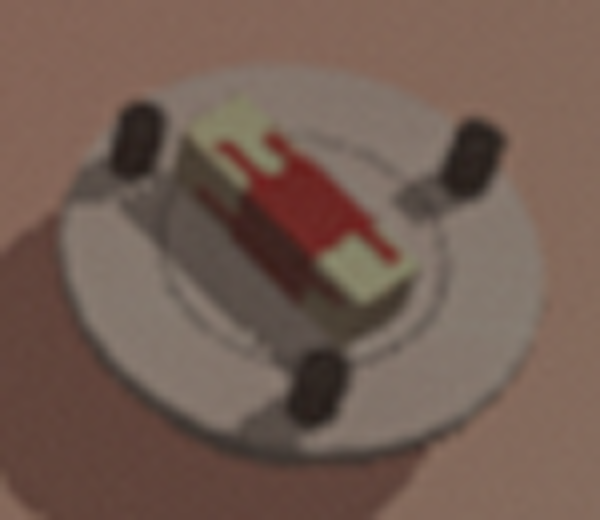

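```bash
cat > h.py <<'E'
import numpy as np, cv2
from scipy.optimize import least_squares
from bench import camera_info
CI={n:camera_info(n) for n in("scene","top")}
def proj(n,P):
    c=CI[n];T=np.linalg.inv(np.array(c["cam_to_world"]));p=np.atleast_2d(P)@T[:3,:3].T+T[:3,3]
    return np.c_[c["fx"]*p[:,0]/p[:,2]+c["cx"],c["fy"]*p[:,1]/p[:,2]+c["cy"]]
def tri(t,s):
    f=lambda P:np.r_[(proj("top",P)-t).ravel(),(proj("scene",P)-s).ravel()]
    r=least_squares(f,[.5,0,.05]);return r.x,np.abs(r.fun).max()
def atz(n,uv,z):
    c=CI[n];M=np.array(c["cam_to_world"]);d=M[:3,:3]@[(uv[0]-c["cx"])/c["fx"],(uv[1]-c["cy"])/c["fy"],1]
    return M[:3,3]+d*(z-M[2,3])/d[2]
def crop(n,k,o,f):  # crop pixel -> image pixel
    return (np.array(k)+.5)/f-.5+np.array(o)
def save(n,name,box=None,f=1):
    from bench import snapshot
    a=snapshot(n)[:,:,::-1]
    if box: x0,y0,x1,y1=box;a=cv2.resize(a[y0:y1,x0:x1],None,fx=f,fy=f,interpolation=cv2.INTER_CUBIC)
    cv2.imwrite(f"pics/{name}.png",a)
def rect(t,s,hx,hy,z=None):
    "fit x,y,z,yaw of rectangle; corners order ++,+-,--,-+ ; t,s image px"
    C=np.array([[hx,hy],[hx,-hy],[-hx,-hy],[-hx,hy]])
    def W(q):
        c,s_=np.cos(q[3]),np.sin(q[3]);return np.c_[C@np.array([[c,s_],[-s_,c]])+q[:2],np.full(4,q[2] if z is None else z)]
    def f(q):
        r=[]
        if t is not None:r.append((proj("top",W(q))-t).ravel())
        if s is not None:r.append((proj("scene",W(q))-s).ravel())
        return np.concatenate(r)
    r=least_squares(f,[.5,0,.03,0]);return r.x,np.abs(r.fun).max()
E
python3 - <<'E'
from h import *
np.set_printoptions(precision=4,suppress=True)
T=lambda k:crop('top',k,(260,160),5); S=lambda k:crop('s',k,(260,155),5)
bt=T([(80,32),(550,65),(515,507),(45,470)]);bs=S([(618,378),(155,512),(40,135),(467,20)])
q,e=rect(bt,bs,.1425,.15);print('board mid',q,e); c,s=np.cos(q[3]),np.sin(q[3]);print('origin',q[:2]-.0125*np.array([c,s]))
rt=T([(212,272),(483,292),(472,468),(200,448)]);rs=S([(390,195),(132,265),(88,125),(340,57)])
q,e=rect(rt,rs,.055,.0855);print('row',q,e)
for i in range(4):print(tri(rt[i],rs[i]))
# seams in top image at slots
T=lambda k:crop('top',k,(160,195),7); S=lambda k:crop('s',k,(380,115),8)
q,e=rect(T([(220,155),(300,143),(350,388),(270,402)]),S([(415,262),(365,303),(187,140),(243,95)]),.055,.017);print('stray',q,e)
g=[]
for a,b in(((365,100),(325,358)),((97,273),(482,128)),((378,417),(145,110))):
    x,e=tri(T(a),S(b));print('grip',x,e);g.append(x)
E
python3 - <<'E'
from h import *
save('top','crate_t',(395,180,505,290),5); save('scene','crate_s',(140,165,245,280),5)
E
```

```text
board mid [ 0.5829  0.0185  0.0083 -0.0688] 1.5589179506155801
origin [0.5704 0.0193]
row [ 0.5181 -0.011   0.0413 -0.0658] 0.9757974481120755
(array([0.5777, 0.0698, 0.0392]), np.float64(0.07871556181993355))
(array([ 0.5678, -0.0993,  0.0456]), np.float64(0.08440299868607326))
(array([ 0.4588, -0.0921,  0.0425]), np.float64(0.6979939579029519))
(array([0.4688, 0.0777, 0.0404]), np.float64(0.8238609855483787))
stray [0.5125 0.3756 0.0906 0.236 ] 1.1761108675894434
grip [0.5878 0.3433 0.095 ] 0.7301942937216381
grip [0.5117 0.4559 0.0982] 0.9718408370891325
grip [0.4516 0.3332 0.097 ] 0.748889389508463
```

View pics/crate_t.png

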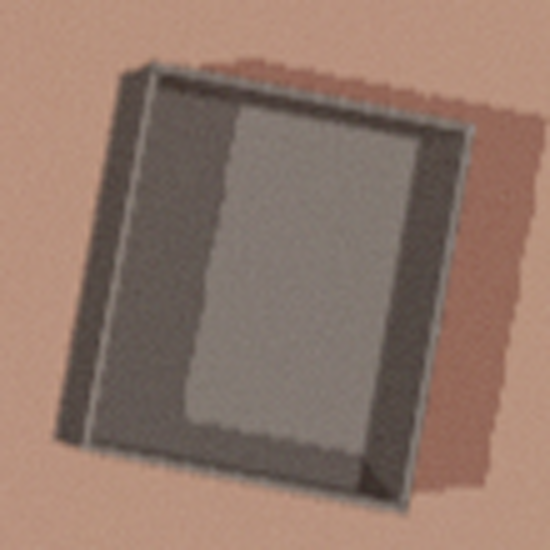

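View pics/crate_s.png

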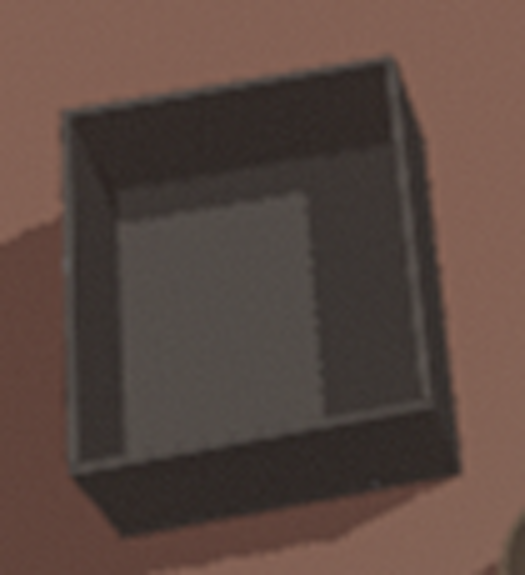

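Run:
```python
from h import *
np.set_printoptions(precision=4,suppress=True)
T=lambda k:crop('top',k,(395,180),5); S=lambda k:crop('s',k,(140,165),5)
print('crate',rect(T([(150,65),(472,127),(407,507),(85,445)]),S([(432,405),(75,470),(65,112),(393,62)]),.12,.1))
# robust fits with known z
T=lambda k:crop('top',k,(260,160),5); S=lambda k:crop('s',k,(260,155),5)
rt=T([(212,272),(483,292),(472,468),(200,448)]);rs=S([(390,195),(132,265),(88,125),(340,57)])
print('row',rect(rt,None,.055,.0855,.046),rect(None,rs,.055,.0855,.046))
T=lambda k:crop('top',k,(160,195),7); S=lambda k:crop('s',k,(380,115),8)
gt=T([(365,100),(97,273),(378,417)]);gs=S([(325,358),(482,128),(145,110)])
def G(q):return np.array([[q[0]+.08*np.cos(q[2]+2*np.pi*k/3),q[1]+.08*np.sin(q[2]+2*np.pi*k/3),.087] for k in range(3)])
for w in((1,0),(0,1),(1,1)):
    r=least_squares(lambda q:np.r_[w[0]*(proj('top',G(q))-gt).ravel(),w[1]*(proj('scene',G(q))-gs).ravel()],[.52,.377,-.45]);print('wheel',r.x,np.abs(r.fun).max())
print(G(r.x))
print('stray',rect(T([(220,155),(300,143),(350,388),(270,402)]),None,.055,.017,.091),rect(None,S([(415,262),(365,303),(187,140),(243,95)]),.055,.017,.091))
from bench import robot
from scipy.spatial.transform import Rotation as R
o=robot.get_obs();print(R.from_euler('xyz',o['ee_rot']).as_matrix())
```

```text
crate (array([ 0.5134, -0.3793,  0.0945, -0.1756]), np.float64(1.6078617049417403))
row (array([ 0.5179, -0.0121,  0.5274, -0.0556]), np.float64(0.35175684191790424)) (array([ 0.521 , -0.0108,  0.0302, -0.0787]), np.float64(0.8815828762096203))
wheel [ 0.5159  0.3777 -0.4532] 0.2639597274930736
wheel [ 0.512   0.3855 -0.4552] 0.19648585196165413
wheel [ 0.5149  0.3807 -0.4537] 1.270485691411892
[[0.5868 0.3457 0.087 ]
 [0.5093 0.4605 0.087 ]
 [0.4485 0.336  0.087 ]]
stray (array([0.5122, 0.3746, 0.0926, 0.2268]), np.float64(0.5765873238174777)) (array([0.5129, 0.3767, 0.03  , 0.2499]), np.float64(1.339124715455739))
[[ 0.2375 -0.0004 -0.9714]
 [ 0.9714 -0.0013  0.2375]
 [-0.0013 -1.      0.0001]]
```

```bash
cat >> h.py <<'E'
from scipy.spatial.transform import Rotation as Rn
def go(x,y,z,ang=None):
    "ang: wanted world angle of tool x (mod pi) -> slide mm, roll deg"
    from bench import robot
    o=robot.get_obs();M=Rn.from_euler('xyz',o['ee_rot']).as_matrix()
    d=M.T@(np.array([x,y,z])-o['tool_pos'])*1000
    a=np.arctan2(M[1,0],M[0,0]); r=0
    if ang is not None: r=-np.degrees((ang-a+np.pi/2)%np.pi-np.pi/2)
    print('slide',d.round(1),'roll',round(r,1),'alt',round(r-180*np.sign(r),1),'| q6',o['joint_positions'][5].round(2),'t',o['time'],'w',round(o['width'],4),'toolx ang',a.round(3),'F',o['wrist_force'].round(1))
E
python3 -c "
from h import *
go(.5125,.3755,.15,.236+np.pi/2);go(.5125,.3755,.062,.236+np.pi/2)"
```

```text
slide [ -63.2   54.8 -408.7] roll -27.3 alt 152.7 | q6 -0.1 t 0.2 w 0.0941 toolx ang 1.331 F [-0.6  0.5  0.2]
slide [ -63.   142.8 -408.7] roll -27.3 alt 152.7 | q6 -0.1 t 0.2 w 0.0941 toolx ang 1.331 F [-0.6  0.5  0.2]
```

```bash
python3 -m creep '[{"slide":[-9,4,-35],"roll":-7,"grip":0.3},{"slide":[-15,9,-75],"roll":-14,"grip":0.3},{"slide":[-21,14,-115],"roll":-21,"grip":0.3},{"slide":[-27,20,-155],"roll":-27,"grip":0.3},{"slide":[-33,25,-195],"roll":-27,"grip":0.3},{"slide":[-39,30,-235],"roll":-27,"grip":0.3},{"slide":[-45,35,-275],"roll":-27,"grip":0.3},{"slide":[-51,40,-315],"roll":-27,"grip":0.3},{"slide":[-57,45,-355],"roll":-27,"grip":0.3},{"slide":[-61,50,-390],"roll":-27,"grip":0.3},{"slide":[-63,55,-408],"roll":-27,"grip":0.3},{"slide":[-63,55,-408],"roll":-27,"grip":0.3},{"slide":[-63,55,-408],"roll":-27,"grip":0.3}]'
python3 - <<'E'
from h import *
go(.5125,.3755,.15,.236+np.pi/2);go(.5125,.3755,.062,.236+np.pi/2)
save('top','a1',(160,195,245,275),7);save('scene','a1s',(340,85,470,185),6)
E
```

```text
time: 1.28
tool_pos: [0.5118, 0.3758, 0.1492]
ee_rot: [-1.568, -0.0, 1.801]
wrist_force: [-0.6, 0.2, 0.0]
width: 0.066
slide [-0.5 -0.8 -0.6] roll -0.3 alt 179.7 | q6 -1.26 t 1.2833 w 0.066 toolx ang 1.801 F [-0.6  0.2  0. ]
slide [-0.5 87.2 -0.9] roll -0.3 alt 179.7 | q6 -1.26 t 1.2833 w 0.066 toolx ang 1.801 F [-0.6  0.2  0. ]
```

View pics/a1s.png

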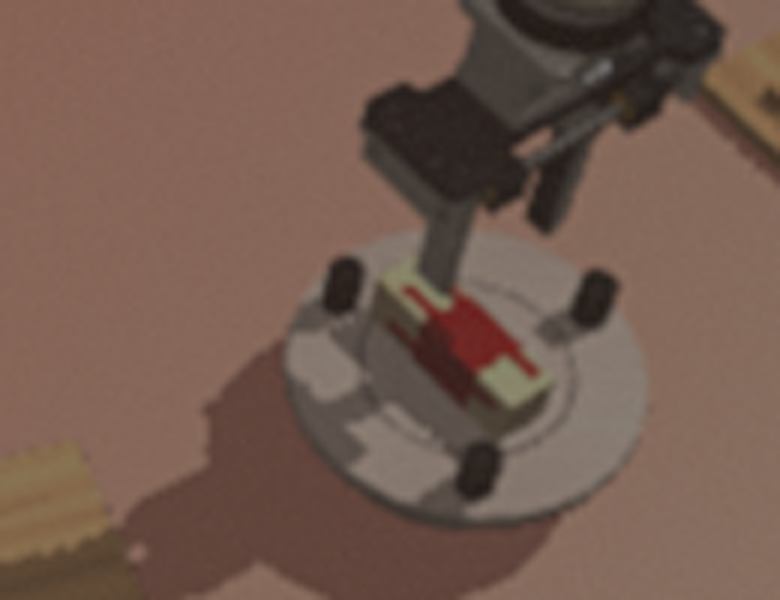

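The fingers (crop about 440,250 and 550,190) straddle the prop, clear of the grips. Descend and grasp.

```bash
python3 -m creep '[{"slide":[0,25,0],"roll":0,"grip":0.3},{"slide":[0,50,0],"roll":0,"grip":0.3},{"slide":[0,70,0],"roll":0,"grip":0.3},{"slide":[0,80,0],"roll":0,"grip":0.3},{"slide":[0,86,0],"roll":0,"grip":0.3},{"slide":[0,86,0],"roll":0,"grip":0.3},{"slide":[0,86,0],"roll":0,"grip":0.6},{"slide":[0,86,0],"roll":0,"grip":1},{"slide":[0,86,0],"roll":0,"grip":1},{"slide":[0,86,0],"roll":0,"grip":1},{"slide":[0,86,0],"roll":0,"grip":1},{"slide":[0,86,0],"roll":0,"grip":1}]'
```

```text
time: 2.38
tool_pos: [0.5124, 0.3764, 0.0653]
ee_rot: [-1.572, -0.001, 1.802]
wrist_force: [-0.4, -0.2, 2.5]
width: 0.0334
```

```bash
python3 -m creep '[{"slide":[0,-10,0],"roll":0,"grip":1},{"slide":[0,-30,0],"roll":0,"grip":1},{"slide":[0,-55,0],"roll":0,"grip":1},{"slide":[0,-85,0],"roll":0,"grip":1},{"slide":[0,-115,0],"roll":0,"grip":1},{"slide":[0,-135,0],"roll":0,"grip":1},{"slide":[0,-145,0],"roll":0,"grip":1},{"slide":[0,-145,0],"roll":0,"grip":1}]'
python3 - <<'E'
from h import *
save('top','b1');save('scene','b1s')
go(.67,.15,.21,1.5);go(.67,-.17,.21,1.5);go(.513,-.379,.21,1.395);
E
```

```text
time: 3.05
tool_pos: [0.513, 0.3767, 0.2129]
ee_rot: [-1.576, -0.002, 1.802]
wrist_force: [-0.8, 0.7, -2.4]
width: 0.0335
slide [-256.2   -1.8 -102.4] roll 17.3 alt -162.7 | q6 -1.26 t 3.15 w 0.0338 toolx ang 1.802 F [-0.7 -0.1 -2.4]
slide [-567.7   -1.5  -29. ] roll 17.3 alt -162.7 | q6 -1.26 t 3.15 w 0.0338 toolx ang 1.802 F [-0.7 -0.1 -2.4]
slide [-735.1   -1.1  171.8] roll 23.3 alt -156.7 | q6 -1.26 t 3.15 w 0.0338 toolx ang 1.802 F [-0.7 -0.1 -2.4]
```

View pics/b1s.png

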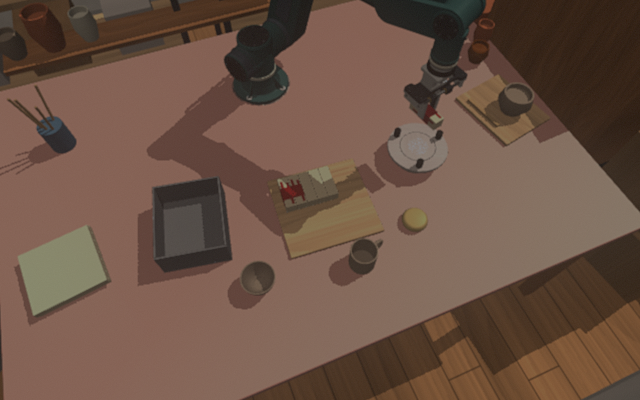

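View pics/b1.png

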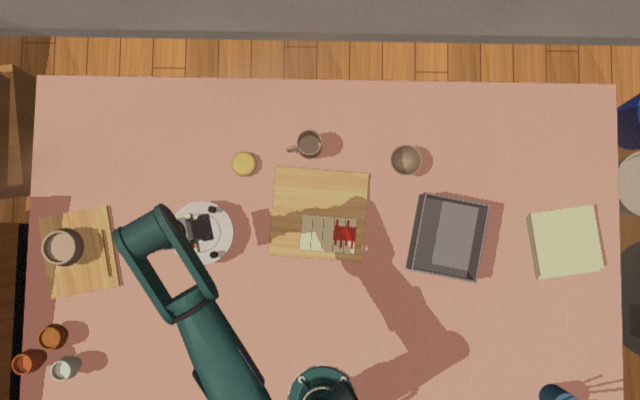

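The prop is held (near 432,118 in the scene), the crate has not moved. Carry it round the far side.

```bash
python3 -m creep '[{"slide":[-15,0,-6],"roll":1,"grip":1},{"slide":[-45,0,-18],"roll":3,"grip":1},{"slide":[-78,0,-32],"roll":5,"grip":1},{"slide":[-112,0,-46],"roll":8,"grip":1},{"slide":[-146,0,-60],"roll":10,"grip":1},{"slide":[-180,0,-74],"roll":12,"grip":1},{"slide":[-215,0,-88],"roll":15,"grip":1},{"slide":[-250,0,-100],"roll":17,"grip":1},{"slide":[-285,0,-96],"roll":17,"grip":1},{"slide":[-320,0,-88],"roll":17,"grip":1},{"slide":[-355,0,-80],"roll":17,"grip":1},{"slide":[-390,0,-72],"roll":17,"grip":1},{"slide":[-425,0,-64],"roll":17,"grip":1},{"slide":[-460,0,-56],"roll":17,"grip":1},{"slide":[-495,0,-47],"roll":17,"grip":1},{"slide":[-530,0,-38],"roll":17,"grip":1},{"slide":[-555,0,-31],"roll":17,"grip":1},{"slide":[-568,0,-29],"roll":17,"grip":1},{"slide":[-568,0,-29],"roll":17,"grip":1}]'
python3 - <<'E'
from h import *
save('top','b2');save('scene','b2s')
go(.513,-.379,.21,1.395);go(.513,-.379,.04,1.395)
E
```

```text
time: 4.73
tool_pos: [0.6693, -0.173, 0.206]
ee_rot: [-1.566, -0.001, 1.501]
wrist_force: [0.8, -0.4, -3.6]
width: 0.0337
slide [-219.9   -2.6  143.2] roll 6.3 alt -173.7 | q6 -1.84 t 4.8333 w 0.0337 toolx ang 1.506 F [-1.1  0.4 -2.5]
slide [-220.3  167.4  142.7] roll 6.3 alt -173.7 | q6 -1.84 t 4.8333 w 0.0337 toolx ang 1.506 F [-1.1  0.4 -2.5]
```

View pics/b2s.png

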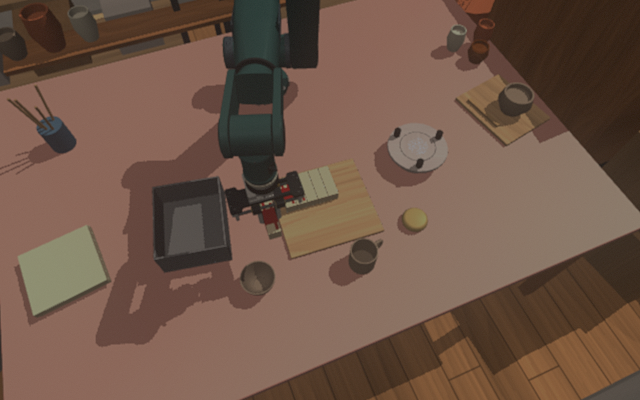

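```bash
python3 -m creep '[{"slide":[-15,0,9],"roll":1,"grip":1},{"slide":[-45,0,27],"roll":2,"grip":1},{"slide":[-78,0,46],"roll":3,"grip":1},{"slide":[-112,0,66],"roll":4,"grip":1},{"slide":[-146,0,87],"roll":5,"grip":1},{"slide":[-180,0,107],"roll":6,"grip":1},{"slide":[-215,0,128],"roll":6,"grip":1},{"slide":[-240,0,142],"roll":6,"grip":1},{"slide":[-254,0,147],"roll":6,"grip":1},{"slide":[-254,0,147],"roll":6,"grip":1}]'
python3 - <<'E'
from h import *
save('top','b3',(380,160,520,290),5)
go(.507,-.4135,.04,1.395)
E
```

```text
time: 5.67
tool_pos: [0.5061, -0.4155, 0.2093]
ee_rot: [-1.571, 0.001, 1.398]
wrist_force: [0.4, 0.1, -3.0]
width: 0.0333
slide [ -0.3 169.3   0.4] roll 0.3 alt -179.7 | q6 -2.17 t 5.7167 w 0.0338 toolx ang 1.4 F [-0.5  0.6 -3.1]
```

View pics/b3.png

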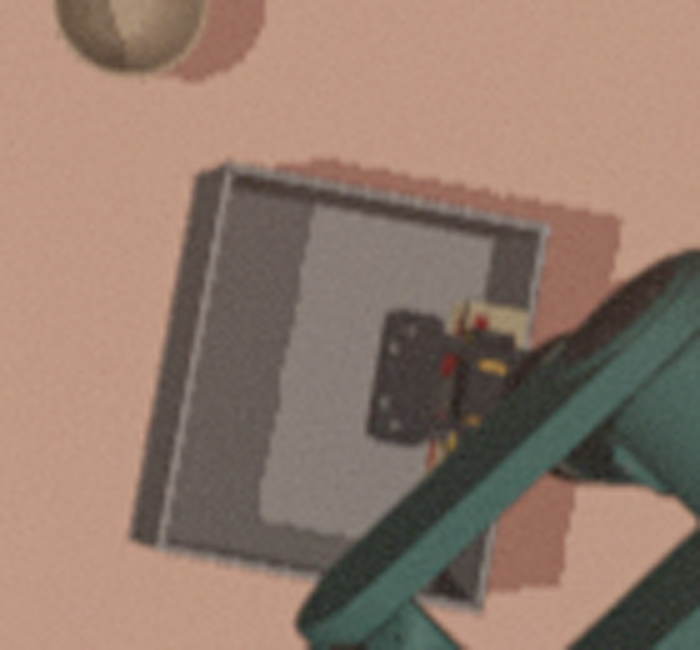

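```bash
python3 -m creep '[{"slide":[0,20,0],"roll":0,"grip":1},{"slide":[0,50,0],"roll":0,"grip":1},{"slide":[0,80,0],"roll":0,"grip":1},{"slide":[0,110,0],"roll":0,"grip":1},{"slide":[0,140,0],"roll":0,"grip":1},{"slide":[0,160,0],"roll":0,"grip":1},{"slide":[0,172,0],"roll":0,"grip":1},{"slide":[0,172,0],"roll":0,"grip":1},{"slide":[0,172,0],"roll":0,"grip":0.4},{"slide":[0,172,0],"roll":0,"grip":0.4},{"slide":[0,172,0],"roll":0,"grip":0.4},{"slide":[0,172,0],"roll":0,"grip":0.4},{"slide":[0,145,0],"roll":0,"grip":0.4},{"slide":[0,110,0],"roll":0,"grip":0.4},{"slide":[0,70,0],"roll":0,"grip":0.4},{"slide":[0,35,0],"roll":0,"grip":0.4},{"slide":[0,0,0],"roll":0,"grip":0.6},{"slide":[0,0,0],"roll":0,"grip":1}]'
python3 - <<'E'
from h import *
save('scene','b4')
go(.67,-.16,.21,1.5)
E
```

```text
time: 7.22
tool_pos: [0.51, -0.4167, 0.2219]
ee_rot: [-1.587, 0.011, 1.4]
wrist_force: [0.1, -0.7, 2.0]
width: 0.0466
slide [ 279.6    7.  -115. ] roll -5.7 alt 174.3 | q6 -2.17 t 7.2667 w 0.0423 toolx ang 1.4 F [ 0.2 -0.5 -0. ]
```

View pics/b4.png

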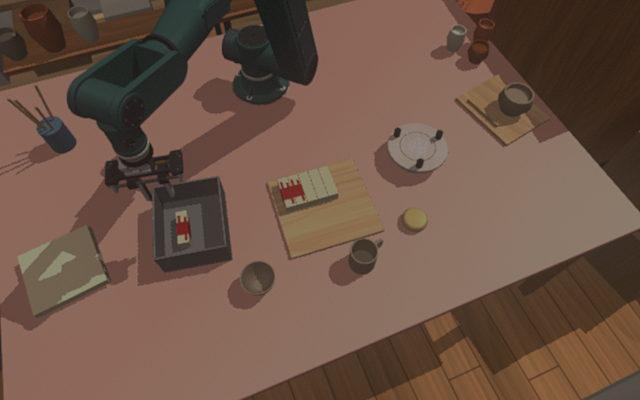

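The stray lies in the crate (183,227). Now the wheel: work out the approach to the +y grip.

Run:
```python
from h import *
go(.556,.453,.21,1.571);go(.53,.02,.21,1.5)
```

```text
slide [ 8.644e+02 -3.000e-01  1.012e+02] roll -9.8 alt 170.2 | q6 -2.17 t 7.2667 w 0.0423 toolx ang 1.4 F [ 0.2 -0.5 -0. ]
slide [433.3   3.8  53.5] roll -5.7 alt 174.3 | q6 -2.17 t 7.2667 w 0.0423 toolx ang 1.4 F [ 0.2 -0.5 -0. ]
```

```bash
python3 -m creep '[{"slide":[40,0,5],"roll":0,"grip":1},{"slide":[80,0,10],"roll":0,"grip":1},{"slide":[120,0,15],"roll":-1,"grip":1},{"slide":[160,0,20],"roll":-1,"grip":1},{"slide":[200,0,24],"roll":-2,"grip":1},{"slide":[240,0,29],"roll":-3,"grip":1},{"slide":[280,0,34],"roll":-4,"grip":1},{"slide":[320,0,38],"roll":-5,"grip":1},{"slide":[360,0,43],"roll":-6,"grip":1},{"slide":[400,0,48],"roll":-6,"grip":1},{"slide":[440,0,53],"roll":-7,"grip":1},{"slide":[480,0,58],"roll":-7,"grip":1},{"slide":[520,0,62],"roll":-8,"grip":1},{"slide":[560,0,66],"roll":-8,"grip":1},{"slide":[600,0,71],"roll":-9,"grip":1},{"slide":[640,0,76],"roll":-9,"grip":1},{"slide":[680,0,80],"roll":-10,"grip":1},{"slide":[720,0,85],"roll":-10,"grip":1},{"slide":[760,0,90],"roll":-10,"grip":1},{"slide":[800,0,94],"roll":-10,"grip":1}]'
python3 - <<'E'
from h import *
go(.556,.453,.14,1.571)
E
```

```text
time: 8.93
tool_pos: [0.5493, 0.3923, 0.2085]
ee_rot: [-1.57, 0.001, 1.575]
wrist_force: [0.5, -0.4, -0.4]
width: 0.0003
slide [60.8 68.5 -7.1] roll 0.3 alt -179.7 | q6 -1.04 t 8.9333 w 0.0003 toolx ang 1.575 F [ 0.5 -0.4 -0.4]
```

```bash
python3 -m creep '[{"slide":[30,10,-3],"roll":0,"grip":1},{"slide":[55,25,-7],"roll":0,"grip":1},{"slide":[60,45,-7],"roll":0,"grip":1},{"slide":[60,65,-7],"roll":0,"grip":1},{"slide":[60,68,-7],"roll":0,"grip":1},{"slide":[60,68,-7],"roll":0,"grip":1},{"slide":[60,68,-7],"roll":0,"grip":1}]'
python3 - <<'E'
from h import *
go(.556,.453,.068,1.571)
save('top','c1',(160,195,245,275),7);save('scene','c1',(340,85,470,185),6)
E
```

```text
time: 9.52
tool_pos: [0.5568, 0.4501, 0.1419]
ee_rot: [-1.571, -0.0, 1.575]
wrist_force: [0.4, 0.2, 0.4]
width: 0.0009
slide [ 2.9 73.9  0.8] roll 0.2 alt -179.8 | q6 -0.97 t 9.5167 w 0.0009 toolx ang 1.575 F [0.4 0.2 0.4]
```

View pics/c1.png

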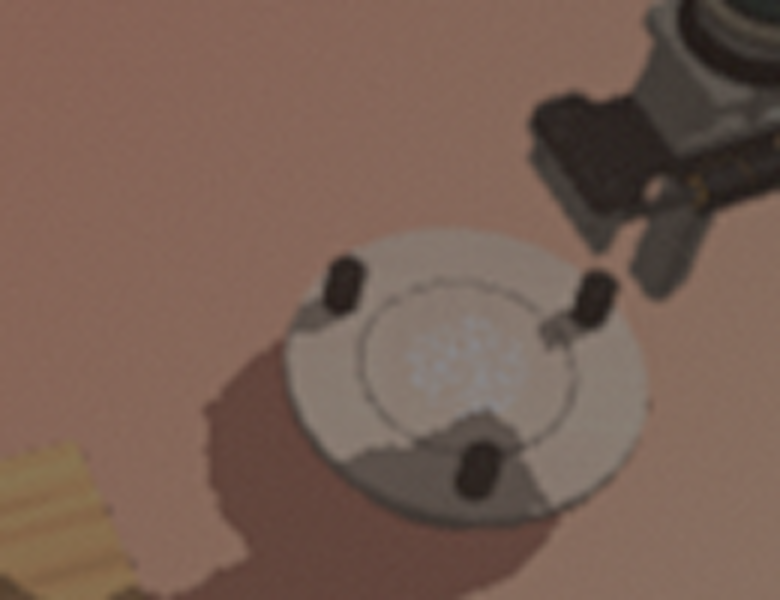

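```bash
python3 - <<'E'
from h import *
p=proj('scene',[[.557,.450,.142],[.557,.45,.068],[.509,.4605,.087]]);print((p-[340,85])*6)
E
python3 -m creep '[{"slide":[2,20,0],"roll":0,"grip":1},{"slide":[2,45,0],"roll":0,"grip":1},{"slide":[2,65,0],"roll":0,"grip":1},{"slide":[2,73,0],"roll":0,"grip":1},{"slide":[2,73,0],"roll":0,"grip":1},{"slide":[2,73,0],"roll":0,"grip":1}]'
python3 - <<'E'
from h import *
go(.37,.452,.068,1.571)
save('scene','c2',(340,85,470,185),6)
E
```

```text
[[646.86921287 286.88040393]
 [611.64651356 372.23122713]
 [592.87188628 280.3565171 ]]
time: 10.12
tool_pos: [0.5573, 0.4526, 0.0699]
ee_rot: [-1.572, -0.001, 1.575]
wrist_force: [1.4, -0.3, -0.1]
width: 0.0005
slide [  0.2   1.6 187.3] roll 0.2 alt -179.8 | q6 -0.97 t 10.1167 w 0.0005 toolx ang 1.575 F [ 1.4 -0.3 -0.1]
```

View pics/c2.png

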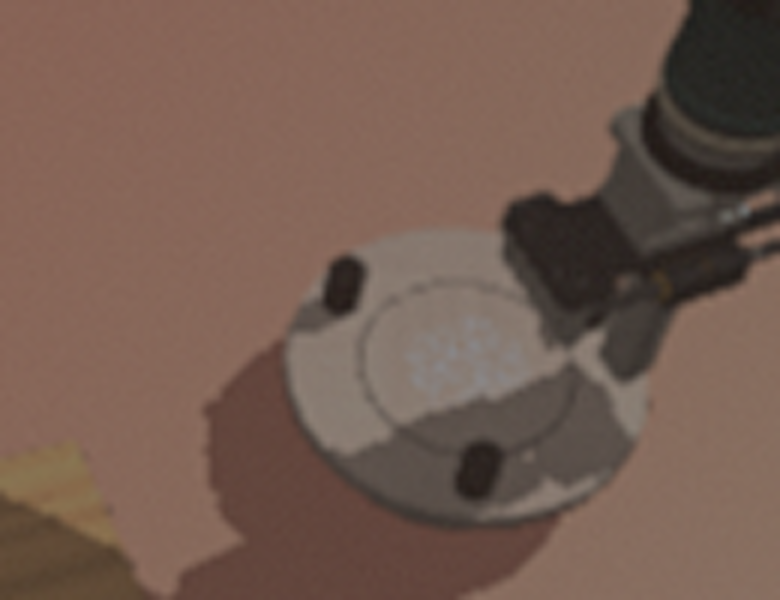

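The shut fingers stand about 35 mm ahead of the +y grip, no contact. Push along −x, accelerating, and run off the disc.

```bash
python3 -m creep '[{"slide":[0,0,8],"roll":0,"grip":1},{"slide":[0,0,20],"roll":0,"grip":1},{"slide":[0,0,35],"roll":0,"grip":1},{"slide":[0,0,54],"roll":0,"grip":1},{"slide":[0,0,77],"roll":0,"grip":1},{"slide":[0,0,105],"roll":0,"grip":1},{"slide":[0,0,135],"roll":0,"grip":1},{"slide":[4,0,165],"roll":0,"grip":1},{"slide":[12,-5,192],"roll":0,"grip":1},{"slide":[25,-30,205],"roll":0,"grip":1},{"slide":[30,-60,210],"roll":0,"grip":1},{"slide":[30,-80,210],"roll":0,"grip":1}]'
python3 - <<'E'
from h import *
from bench import snapshot
import time
ims=[]
for i in range(2):
    a=snapshot('top')[:,:,::-1];ims.append(cv2.resize(a[195:275,160:245],None,fx=4,fy=4,interpolation=cv2.INTER_CUBIC))
for i in range(0):pass
cv2.imwrite('pics/d1.png',np.hstack(ims))
go(.4,.3,.2)
E
```

```text
time: 11.17
tool_pos: [0.3449, 0.4836, 0.1531]
ee_rot: [-1.574, -0.005, 1.578]
wrist_force: [2.0, 1.4, 0.2]
width: 0.0005
slide [-184.4  -45.5  -51.6] roll 0 alt 0 | q6 -0.72 t 11.2667 w 0.0007 toolx ang 1.577 F [0.1 0.2 1.1]
```

View pics/d1.png

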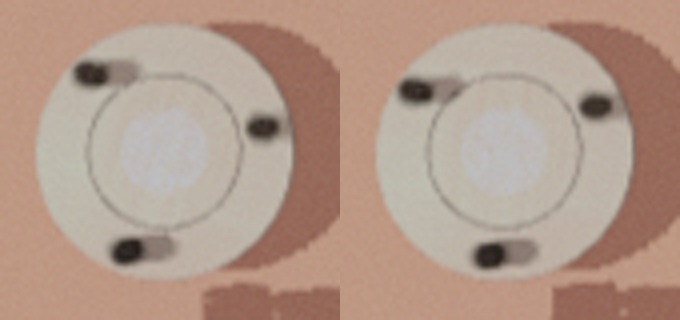

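The disc turned about 13° in 0.05 s (≈4.5 rad/s), free of the arm. Now on to the row.

Run:
```python
from h import *
go(.441,-.078,.15,1.571-.066)
```

```text
slide [-563.1    1.1  -89.8] roll 4.1 alt -175.9 | q6 -0.72 t 11.2667 w 0.0007 toolx ang 1.577 F [0.1 0.2 1.1]
```

```bash
python3 -m creep '[{"slide":[-35,0,-2],"roll":0,"grip":1},{"slide":[-70,0,-6],"roll":0,"grip":1},{"slide":[-105,0,-10],"roll":0,"grip":1},{"slide":[-140,0,-15],"roll":0,"grip":1},{"slide":[-175,0,-20],"roll":0,"grip":1},{"slide":[-210,0,-26],"roll":1,"grip":1},{"slide":[-245,0,-32],"roll":1,"grip":1},{"slide":[-280,0,-39],"roll":2,"grip":1},{"slide":[-315,0,-46],"roll":2,"grip":1},{"slide":[-350,0,-53],"roll":3,"grip":1},{"slide":[-385,0,-60],"roll":3,"grip":1},{"slide":[-420,0,-67],"roll":4,"grip":1},{"slide":[-455,0,-74],"roll":4,"grip":1},{"slide":[-490,0,-80],"roll":4,"grip":1},{"slide":[-525,0,-86],"roll":4,"grip":1},{"slide":[-550,0,-90],"roll":4,"grip":1},{"slide":[-563,0,-90],"roll":4,"grip":1},{"slide":[-563,0,-90],"roll":4,"grip":1},{"slide":[-563,0,-90],"roll":4,"grip":1}]'
python3 - <<'E'
from h import *
from bench import snapshot
go(.441,-.078,.022,1.571-.066)
a=snapshot('top')[:,:,::-1];b=snapshot('scene')[:,:,::-1]
r=lambda i,x0,y0,x1,y1,f:cv2.resize(i[y0:y1,x0:x1],None,fx=f,fy=f,interpolation=cv2.INTER_CUBIC)
cv2.imwrite('pics/e1.png',r(b,230,130,400,260,4.5))
cv2.imwrite('pics/e1w.png',r(a,150,150,510,290,2.2))
E
```

```text
time: 12.85
tool_pos: [0.4386, -0.0812, 0.148]
ee_rot: [-1.57, -0.001, 1.503]
wrist_force: [-0.2, 0.9, 0.1]
width: 0.0004
slide [  3.2 126.   -2.2] roll -0.1 alt 179.9 | q6 -1.81 t 12.85 w 0.0004 toolx ang 1.503 F [-0.2  0.9  0.1]
```

View pics/e1.png

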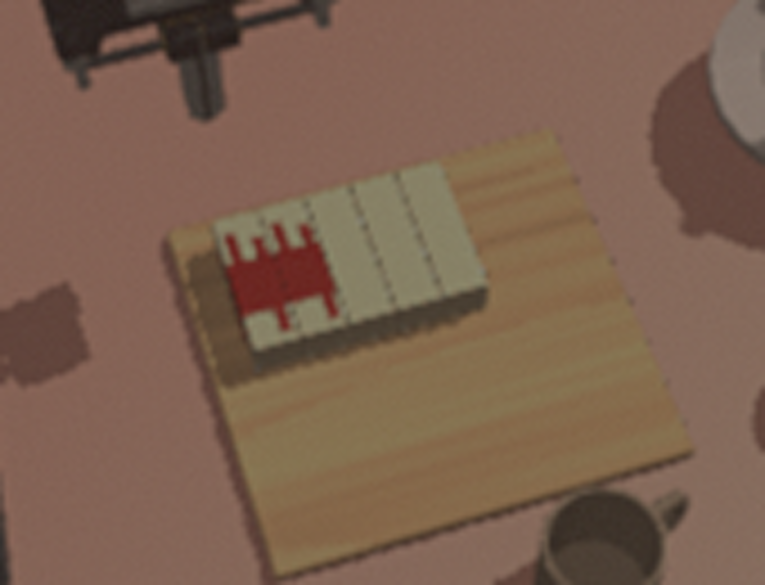

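View pics/e1w.png

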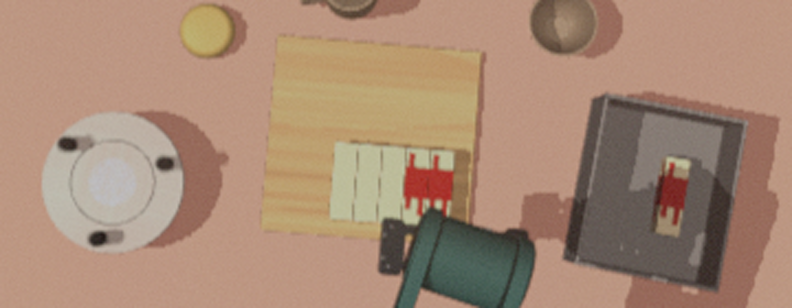

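```bash
python3 -c "
from h import *
print((proj('scene',[[.4386,-.0812,.148],[.459,-.0762,.046],[.458,-.093,.046],[.441,-.078,.02]])-[230,130])*4.5)"
python3 -m creep '[{"slide":[3,20,-2],"roll":0,"grip":1},{"slide":[3,50,-2],"roll":0,"grip":1},{"slide":[3,80,-2],"roll":0,"grip":1},{"slide":[3,105,-2],"roll":0,"grip":1},{"slide":[3,120,-2],"roll":0,"grip":1},{"slide":[3,126,-2],"roll":0,"grip":1},{"slide":[3,126,-2],"roll":0,"grip":1},{"slide":[3,126,-2],"roll":0,"grip":1}]'
python3 - <<'E'
from h import *
save('scene','e2',(230,130,400,260),4.5)
E
```

```text
[[202.1000371  109.59241424]
 [230.15978049 213.72912716]
 [207.3054331  220.04446494]
 [222.0554695  214.56146701]]
time: 13.62
tool_pos: [0.4418, -0.0775, 0.0232]
ee_rot: [-1.572, 0.0, 1.507]
wrist_force: [-0.5, 0.8, -0.0]
width: 0.0004
```

View pics/e2.png

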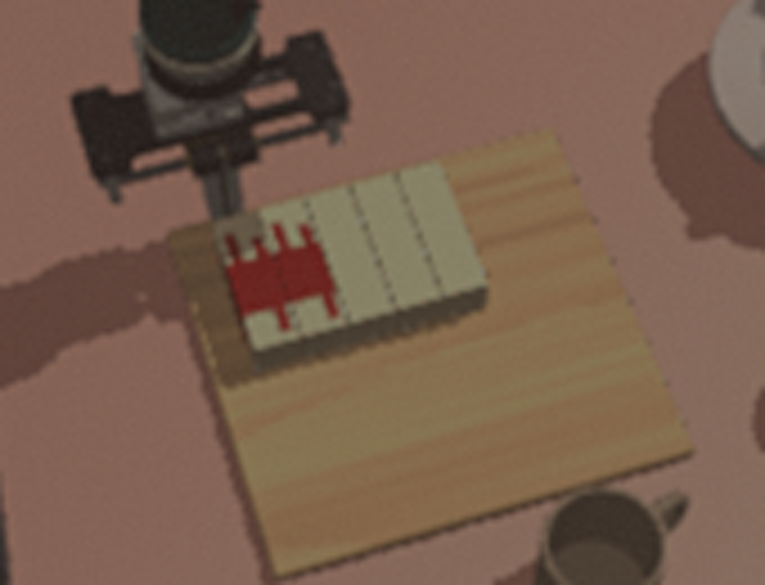

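```bash
python3 -m creep '[{"slide":[2,1,-4],"roll":0,"grip":1},{"slide":[2,1,-10],"roll":0,"grip":1},{"slide":[2,1,-18],"roll":0,"grip":1},{"slide":[2,1,-28],"roll":0,"grip":1},{"slide":[2,1,-38],"roll":0,"grip":1},{"slide":[2,1,-48],"roll":0,"grip":1},{"slide":[2,1,-58],"roll":0,"grip":1},{"slide":[2,1,-68],"roll":0,"grip":1},{"slide":[2,1,-78],"roll":0,"grip":1},{"slide":[2,1,-88],"roll":0,"grip":1},{"slide":[2,1,-98],"roll":0,"grip":1},{"slide":[2,1,-108],"roll":0,"grip":1},{"slide":[2,1,-117],"roll":0,"grip":1},{"slide":[2,1,-125],"roll":0,"grip":1},{"slide":[2,1,-131],"roll":0,"grip":1},{"slide":[2,1,-135],"roll":0,"grip":1},{"slide":[2,1,-135],"roll":0,"grip":1},{"slide":[2,1,-125],"roll":0,"grip":1},{"slide":[2,-20,-115],"roll":0,"grip":1},{"slide":[2,-45,-105],"roll":0,"grip":1}]'
python3 -m creep '[{"slide":[0,-40,15],"roll":0,"grip":1},{"slide":[0,-80,35],"roll":0,"grip":1},{"slide":[0,-100,70],"roll":0,"grip":0.5},{"slide":[0,-100,90],"roll":0,"grip":0.3},{"slide":[0,-100,90],"roll":0,"grip":0.3}]'
python3 - <<'E'
from h import *
save('scene','e3',(240,140,400,270),4.5);save('top','e3t',(260,160,380,270),5)
E
```

```text
time: 15.33
tool_pos: [0.5444, -0.0825, 0.0653]
ee_rot: [-1.566, -0.001, 1.506]
wrist_force: [0.4, -0.3, -0.1]
width: 0.0005
time: 15.75
tool_pos: [0.4554, -0.0772, 0.1706]
ee_rot: [-1.577, 0.001, 1.505]
wrist_force: [0.3, -0.2, -0.1]
width: 0.0175
```

View pics/e3.png

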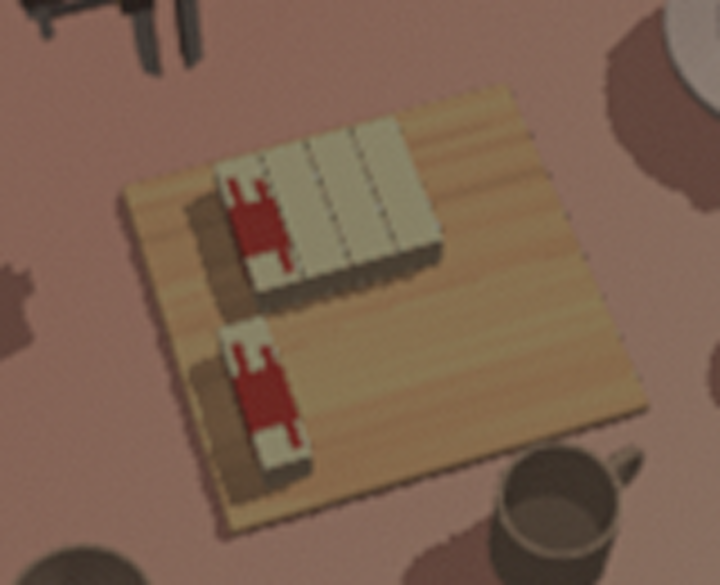

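View pics/e3t.png

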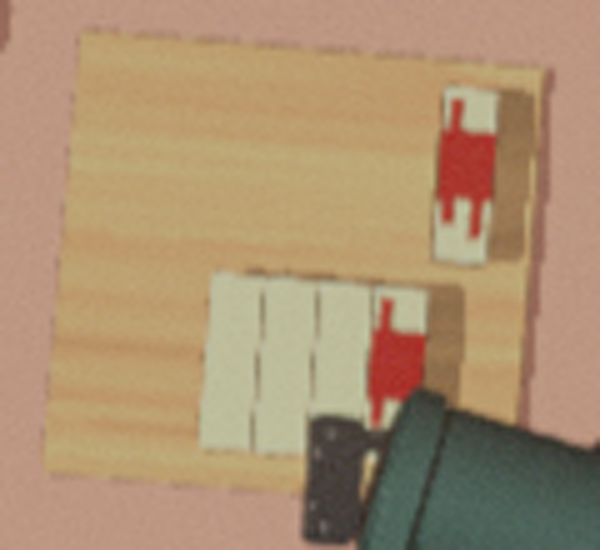

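Run:
```python
from h import *
np.set_printoptions(precision=4,suppress=True)
t=crop(0,[(445,87),(499,93),(487,267),(433,260)],(260,160),5);s=crop(0,[(310,460),(265,470),(220,330),(262,318)],(240,140),4.5)
q,e=rect(t,s,.055,.017);print(q,e)
# check row remains
rt=crop(0,[(212,272),(428,288)],(260,160),5);print([atz('top',k,.046) for k in rt])
go(q[0],q[1],.14,q[3]+np.pi/2)
```

```text
[ 0.6406 -0.0875  0.0393 -0.0686] 1.0437264695455042
[array([0.5775, 0.0698, 0.046 ]), array([ 0.5696, -0.0652,  0.046 ])]
slide [   1.7   28.5 -184. ] roll 0.2 alt -179.8 | q6 -1.8 t 15.85 w 0.0254 toolx ang 1.505 F [0.9 0.7 0.2]
```

```bash
python3 -m creep '[{"slide":[0,0,-20],"roll":0,"grip":0.3},{"slide":[0,0,-55],"roll":0,"grip":0.3},{"slide":[1,5,-90],"roll":0,"grip":0.3},{"slide":[1,15,-125],"roll":0,"grip":0.3},{"slide":[2,25,-155],"roll":0,"grip":0.3},{"slide":[2,28,-175],"roll":0,"grip":0.3},{"slide":[2,28,-184],"roll":0,"grip":0.3},{"slide":[2,28,-184],"roll":0,"grip":0.3},{"slide":[2,28,-184],"roll":0,"grip":0.3}]'
python3 - <<'E'
from h import *
go(.6405,-.0875,.018,-.067+np.pi/2)
save('scene','f1',(240,140,400,270),4.5)
E
```

```text
time: 16.6
tool_pos: [0.6405, -0.087, 0.1368]
ee_rot: [-1.568, -0.001, 1.506]
wrist_force: [0.2, -0.1, -0.2]
width: 0.0655
slide [ -0.6 118.8  -0.5] roll 0.1 alt -179.9 | q6 -1.73 t 16.6 w 0.0655 toolx ang 1.506 F [ 0.2 -0.1 -0.2]
```

View pics/f1.png

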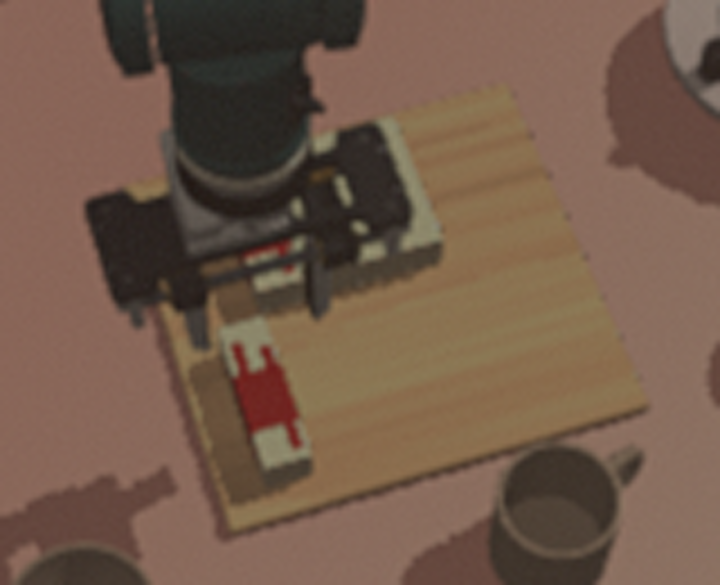

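```bash
python3 -m creep '[{"slide":[-1,20,0],"roll":0,"grip":0.3},{"slide":[-1,50,0],"roll":0,"grip":0.3},{"slide":[-1,80,0],"roll":0,"grip":0.3},{"slide":[-1,102,0],"roll":0,"grip":0.3},{"slide":[-1,113,0],"roll":0,"grip":0.3},{"slide":[-1,117,0],"roll":0,"grip":0.3},{"slide":[-1,117,0],"roll":0,"grip":0.3},{"slide":[-1,117,0],"roll":0,"grip":0.6},{"slide":[-1,117,0],"roll":0,"grip":1},{"slide":[-1,117,0],"roll":0,"grip":1},{"slide":[-1,117,0],"roll":0,"grip":1},{"slide":[-1,117,0],"roll":0,"grip":1},{"slide":[-1,117,0],"roll":0,"grip":1}]'
python3 -m creep '[{"slide":[0,-10,0],"roll":0,"grip":1},{"slide":[0,-30,0],"roll":0,"grip":1},{"slide":[0,-60,0],"roll":0,"grip":1},{"slide":[0,-95,0],"roll":0,"grip":1},{"slide":[0,-130,0],"roll":0,"grip":1},{"slide":[0,-160,0],"roll":0,"grip":1},{"slide":[0,-175,0],"roll":0,"grip":1},{"slide":[0,-180,0],"roll":0,"grip":1},{"slide":[0,-180,0],"roll":0,"grip":1}]'
python3 - <<'E'
from h import *
save('scene','f2');save('top','f2t',(380,160,520,290),5)
E
```

```text
time: 17.73
tool_pos: [0.6406, -0.088, 0.0234]
ee_rot: [-1.572, -0.0, 1.506]
wrist_force: [0.5, 0.2, 2.2]
width: 0.0336
time: 18.48
tool_pos: [0.6406, -0.0883, 0.2042]
ee_rot: [-1.574, 0.0, 1.506]
wrist_force: [-0.1, -0.4, -2.6]
width: 0.0334
```

View pics/f2.png

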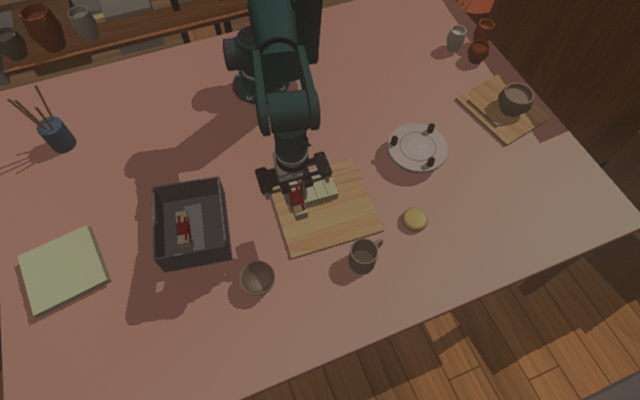

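View pics/f2t.png

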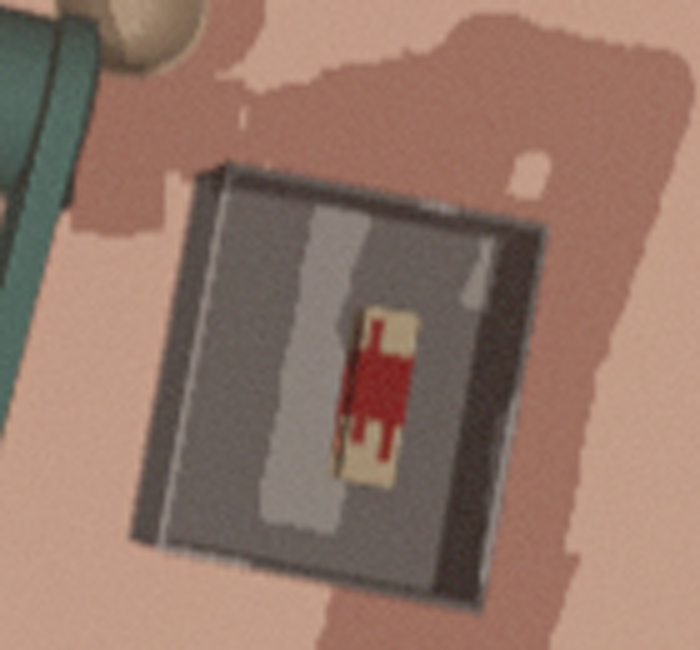

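Run:
```python
from h import *
go(.520,-.3416,.2,1.395);go(.520,-.3416,.035,1.395)
```

```text
slide [-260.8    0.5  102.4] roll 6.3 alt -173.7 | q6 -1.73 t 18.5833 w 0.0338 toolx ang 1.505 F [-0.9 -0.1 -3.6]
slide [-260.9  165.5  101.8] roll 6.3 alt -173.7 | q6 -1.73 t 18.5833 w 0.0338 toolx ang 1.505 F [-0.9 -0.1 -3.6]
```

```bash
python3 -m creep '[{"slide":[-15,0,0],"roll":0,"grip":1},{"slide":[-45,0,6],"roll":1,"grip":1},{"slide":[-78,0,18],"roll":2,"grip":1},{"slide":[-112,0,34],"roll":3,"grip":1},{"slide":[-146,0,50],"roll":4,"grip":1},{"slide":[-180,0,67],"roll":5,"grip":1},{"slide":[-215,0,84],"roll":6,"grip":1},{"slide":[-245,0,97],"roll":6,"grip":1},{"slide":[-261,0,102],"roll":6,"grip":1},{"slide":[-261,0,102],"roll":6,"grip":1},{"slide":[-261,0,102],"roll":6,"grip":1}]'
python3 - <<'E'
from h import *
save('top','f3',(380,160,520,290),5)
go(.520,-.3416,.035,1.395)
E
```

```text
time: 19.5
tool_pos: [0.5197, -0.343, 0.2001]
ee_rot: [-1.567, -0.002, 1.398]
wrist_force: [0.4, 0.6, -2.6]
width: 0.0339
slide [-1.000e-01  1.656e+02  0.000e+00] roll 0.3 alt -179.7 | q6 -2.07 t 19.55 w 0.034 toolx ang 1.4 F [ 0.   1.3 -2.4]
```

View pics/f3.png

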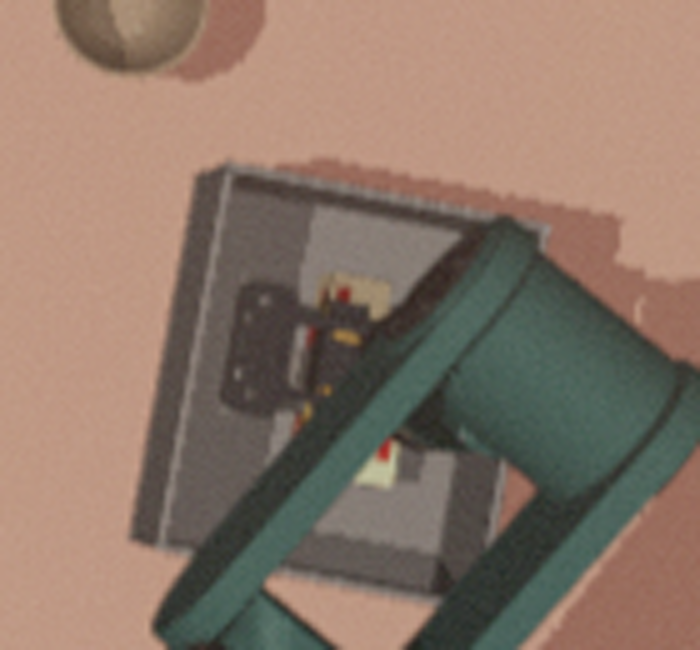

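```bash
python3 - <<'E'
from h import *
print(atz('top',crop(0,(380,397),(380,160),5),.04))
E
python3 -m creep '[{"slide":[0,20,0],"roll":0,"grip":1},{"slide":[0,50,0],"roll":0,"grip":1},{"slide":[0,80,0],"roll":0,"grip":1},{"slide":[0,110,0],"roll":0,"grip":1},{"slide":[0,135,0],"roll":0,"grip":1},{"slide":[0,155,0],"roll":0,"grip":1},{"slide":[0,162,0],"roll":0,"grip":1},{"slide":[0,162,0],"roll":0,"grip":1},{"slide":[0,162,0],"roll":0,"grip":0.4},{"slide":[0,162,0],"roll":0,"grip":0.4},{"slide":[0,162,0],"roll":0,"grip":0.4},{"slide":[0,162,0],"roll":0,"grip":0.4},{"slide":[0,135,0],"roll":0,"grip":0.4},{"slide":[0,100,0],"roll":0,"grip":0.4},{"slide":[0,60,0],"roll":0,"grip":0.4},{"slide":[0,25,0],"roll":0,"grip":0.4},{"slide":[0,0,0],"roll":0,"grip":0.6},{"slide":[0,0,0],"roll":0,"grip":1}]'
python3 - <<'E'
from h import *
save('scene','f4')
# slot1 push: row centre, offset -34.2 (+3 outward), start 73 behind centre
f=-.067;c=np.array([.5185,-.0115]);R=np.array([[np.cos(f),-np.sin(f)],[np.sin(f),np.cos(f)]])
p=c+R@[-.075,-.0342-.003];print(p);go(*p,.2,1.571+f)
E
```

```text
[ 0.50718094 -0.41133383  0.04      ]
time: 21.05
tool_pos: [0.524, -0.3442, 0.2125]
ee_rot: [-1.585, 0.008, 1.401]
wrist_force: [-0.7, -0.2, 0.9]
width: 0.0464
[ 0.44117774 -0.04359529]
slide [281.8   5.8 131.5] roll -5.9 alt 174.1 | q6 -2.07 t 21.1 w 0.0423 toolx ang 1.401 F [ 0.5  0.6 -0.7]
```

View pics/f4.png

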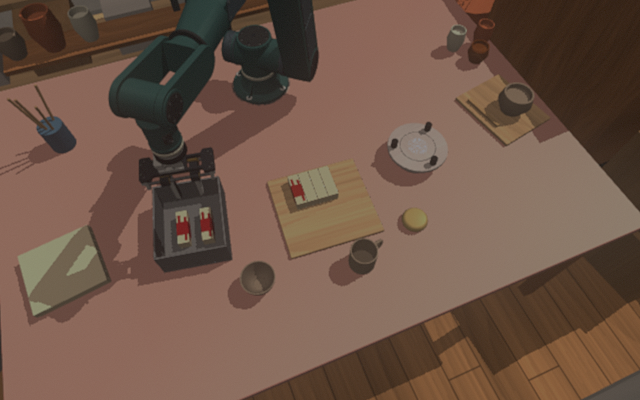

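Both props lie in the crate (182,227 and 207,224). Now the second stained prop in the row.

```bash
python3 -m creep '[{"slide":[25,0,12],"roll":0,"grip":1},{"slide":[60,0,28],"roll":-1,"grip":1},{"slide":[95,0,44],"roll":-2,"grip":1},{"slide":[130,0,61],"roll":-3,"grip":1},{"slide":[165,0,77],"roll":-4,"grip":1},{"slide":[200,0,93],"roll":-5,"grip":1},{"slide":[235,0,109],"roll":-6,"grip":1},{"slide":[265,0,124],"roll":-6,"grip":1},{"slide":[281,0,132],"roll":-6,"grip":1},{"slide":[281,30,132],"roll":-6,"grip":1},{"slide":[281,60,132],"roll":-6,"grip":1},{"slide":[281,60,132],"roll":-6,"grip":1},{"slide":[281,60,132],"roll":-6,"grip":1}]'
python3 - <<'E'
from h import *
go(.4412,-.0436,.023,1.571-.067)
save('scene','g1',(230,130,400,260),4.5)
E
```

```text
time: 22.18
tool_pos: [0.4366, -0.0422, 0.14]
ee_rot: [-1.565, -0.001, 1.506]
wrist_force: [0.5, -0.3, 0.0]
width: 0.0004
slide [ -1.3 117.   -5.3] roll 0.1 alt -179.9 | q6 -1.73 t 22.1833 w 0.0004 toolx ang 1.506 F [ 0.5 -0.3  0. ]
```

View pics/g1.png

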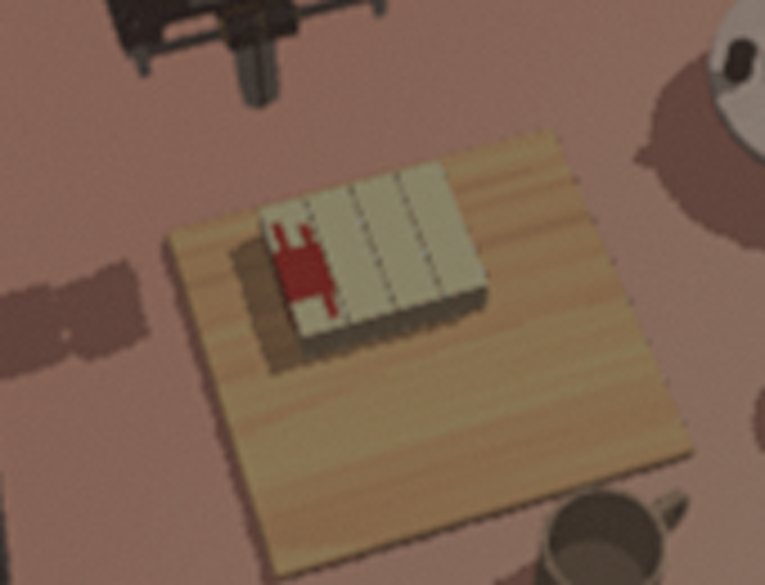

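```bash
python3 -m creep '[{"slide":[-1,20,-4],"roll":0,"grip":1},{"slide":[-1,50,-4],"roll":0,"grip":1},{"slide":[-1,80,-4],"roll":0,"grip":1},{"slide":[-1,103,-4],"roll":0,"grip":1},{"slide":[-1,114,-4],"roll":0,"grip":1},{"slide":[-1,117,-4],"roll":0,"grip":1},{"slide":[-1,117,-4],"roll":0,"grip":1},{"slide":[-1,117,-4],"roll":0,"grip":1}]'
python3 - <<'E'
from h import *
save('scene','g2',(230,130,400,260),4.5)
E
```

```text
time: 22.9
tool_pos: [0.4444, -0.0445, 0.0275]
ee_rot: [-1.574, 0.0, 1.505]
wrist_force: [-0.1, 0.8, -0.3]
width: 0.0005
```

View pics/g2.png

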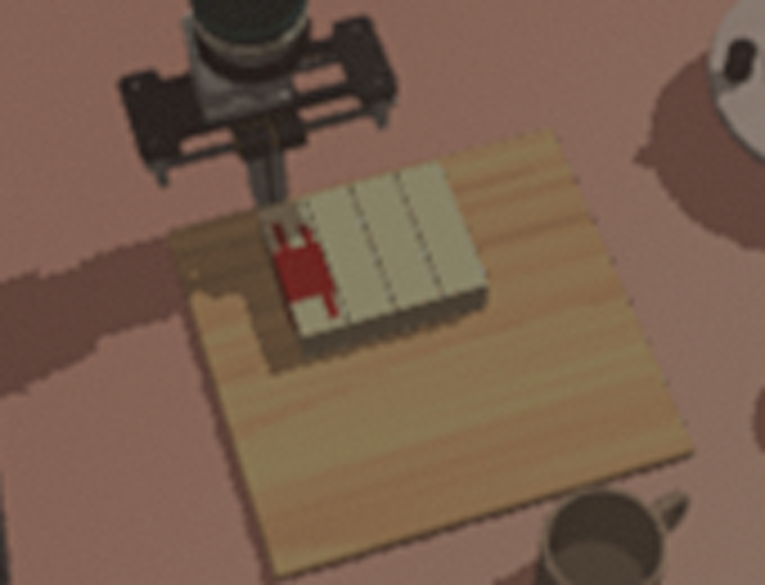

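```bash
python3 -m creep '[{"slide":[1,3,-3],"roll":0,"grip":1},{"slide":[1,4,-9],"roll":0,"grip":1},{"slide":[1,4,-17],"roll":0,"grip":1},{"slide":[1,4,-27],"roll":0,"grip":1},{"slide":[1,4,-37],"roll":0,"grip":1},{"slide":[1,4,-47],"roll":0,"grip":1},{"slide":[1,4,-57],"roll":0,"grip":1},{"slide":[1,4,-67],"roll":0,"grip":1},{"slide":[1,4,-77],"roll":0,"grip":1},{"slide":[1,4,-87],"roll":0,"grip":1},{"slide":[1,4,-97],"roll":0,"grip":1},{"slide":[1,4,-107],"roll":0,"grip":1},{"slide":[1,4,-116],"roll":0,"grip":1},{"slide":[1,4,-124],"roll":0,"grip":1},{"slide":[1,4,-130],"roll":0,"grip":1},{"slide":[1,4,-133],"roll":0,"grip":1},{"slide":[1,4,-133],"roll":0,"grip":1},{"slide":[1,4,-123],"roll":0,"grip":1},{"slide":[1,-20,-113],"roll":0,"grip":1},{"slide":[1,-45,-103],"roll":0,"grip":1}]'
python3 -m creep '[{"slide":[0,-40,15],"roll":0,"grip":1},{"slide":[0,-80,35],"roll":0,"grip":1},{"slide":[0,-100,70],"roll":0,"grip":0.5},{"slide":[0,-100,90],"roll":0,"grip":0.3},{"slide":[0,-100,90],"roll":0,"grip":0.3}]'
python3 - <<'E'
from h import *
save('scene','g3',(240,140,400,270),4.5);save('top','g3t',(260,160,380,270),5)
E
```

```text
time: 24.62
tool_pos: [0.5439, -0.0493, 0.0688]
ee_rot: [-1.567, -0.001, 1.505]
wrist_force: [0.1, -0.1, 0.7]
width: 0.0003
time: 25.03
tool_pos: [0.4547, -0.0437, 0.1737]
ee_rot: [-1.577, 0.001, 1.505]
wrist_force: [-0.4, -0.8, -0.4]
width: 0.0171
```

View pics/g3.png

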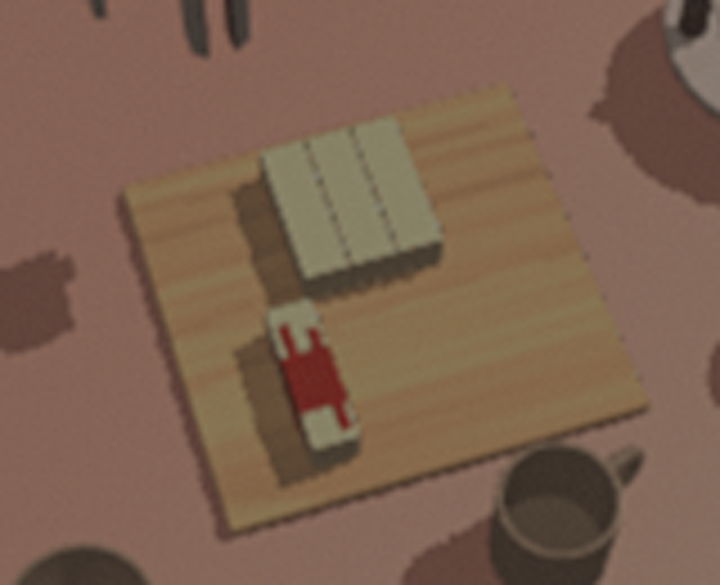

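View pics/g3t.png

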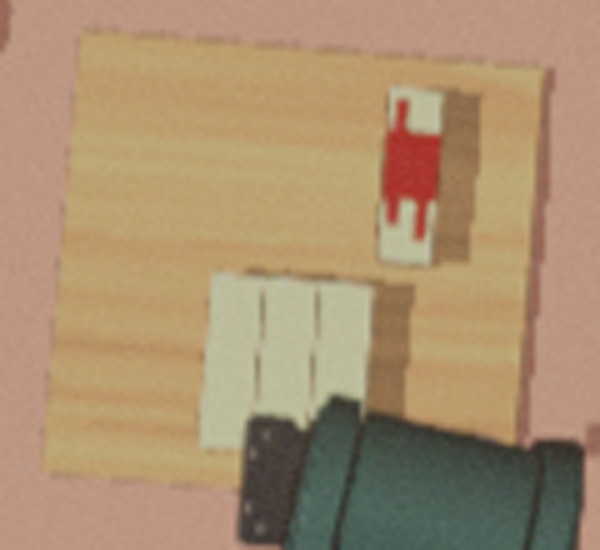

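Run:
```python
from h import *
np.set_printoptions(precision=4,suppress=True)
t=crop(0,[(391,86),(444,92),(431,267),(377,261)],(260,160),5);s=crop(0,[(357,432),(312,445),(268,312),(313,300)],(240,140),4.5)
q,e=rect(t,s,.055,.017);print(q,e)
go(q[0],q[1],.14,q[3]+np.pi/2)
```

```text
[ 0.6397 -0.0525  0.0445 -0.0764] 1.0520667137607802
slide [   3.3   31.4 -183.7] roll 0.6 alt -179.4 | q6 -1.73 t 25.1333 w 0.0249 toolx ang 1.505 F [0.3 0.1 0.6]
```

```bash
python3 -m creep '[{"slide":[0,0,-20],"roll":0,"grip":0.3},{"slide":[0,0,-55],"roll":0,"grip":0.3},{"slide":[1,5,-90],"roll":0,"grip":0.3},{"slide":[2,15,-125],"roll":0,"grip":0.3},{"slide":[3,25,-155],"roll":0,"grip":0.3},{"slide":[3,29,-175],"roll":0,"grip":0.3},{"slide":[3,31,-184],"roll":0,"grip":0.3},{"slide":[3,31,-184],"roll":0,"grip":0.3},{"slide":[3,31,-184],"roll":0,"grip":0.3}]'
python3 - <<'E'
from h import *
go(.6397,-.0525,.02,-.07+np.pi/2)
E
```

```text
time: 25.88
tool_pos: [0.6392, -0.0527, 0.1379]
ee_rot: [-1.568, -0.0, 1.506]
wrist_force: [-0.1, 0.5, 0.9]
width: 0.0659
slide [  0.2 117.9  -0.7] roll 0.3 alt -179.7 | q6 -1.68 t 25.8833 w 0.0659 toolx ang 1.506 F [-0.1  0.5  0.9]
```

```bash
python3 -m creep '[{"slide":[0,20,0],"roll":0,"grip":0.3},{"slide":[0,50,0],"roll":0,"grip":0.3},{"slide":[0,80,0],"roll":0,"grip":0.3},{"slide":[0,103,0],"roll":0,"grip":0.3},{"slide":[0,115,0],"roll":0,"grip":0.3},{"slide":[0,118,0],"roll":0,"grip":0.3},{"slide":[0,118,0],"roll":0,"grip":0.3},{"slide":[0,118,0],"roll":0,"grip":0.6},{"slide":[0,118,0],"roll":0,"grip":1},{"slide":[0,118,0],"roll":0,"grip":1},{"slide":[0,118,0],"roll":0,"grip":1},{"slide":[0,118,0],"roll":0,"grip":1},{"slide":[0,118,0],"roll":0,"grip":1}]'
python3 -m creep '[{"slide":[0,-10,0],"roll":0,"grip":1},{"slide":[0,-30,0],"roll":0,"grip":1},{"slide":[0,-60,0],"roll":0,"grip":1},{"slide":[0,-95,0],"roll":0,"grip":1},{"slide":[0,-130,0],"roll":0,"grip":1},{"slide":[0,-160,0],"roll":0,"grip":1},{"slide":[0,-175,0],"roll":0,"grip":1},{"slide":[0,-180,0],"roll":0,"grip":1},{"slide":[0,-180,0],"roll":0,"grip":1}]'
python3 - <<'E'
from h import *
save('scene','h2');save('top','h2t',(380,160,520,290),5)
go(.513,-.379,.2,1.395)
E
```

```text
time: 26.97
tool_pos: [0.6399, -0.0529, 0.0223]
ee_rot: [-1.572, 0.0, 1.506]
wrist_force: [-1.4, -0.8, 1.4]
width: 0.0339
time: 27.72
tool_pos: [0.64, -0.0528, 0.2032]
ee_rot: [-1.574, 0.0, 1.506]
wrist_force: [-0.2, -0.3, -2.7]
width: 0.0337
slide [-333.9   -0.5  104. ] roll 6.3 alt -173.7 | q6 -1.68 t 27.8167 w 0.0338 toolx ang 1.505 F [-0.2 -0.6 -3.2]
```

View pics/h2.png

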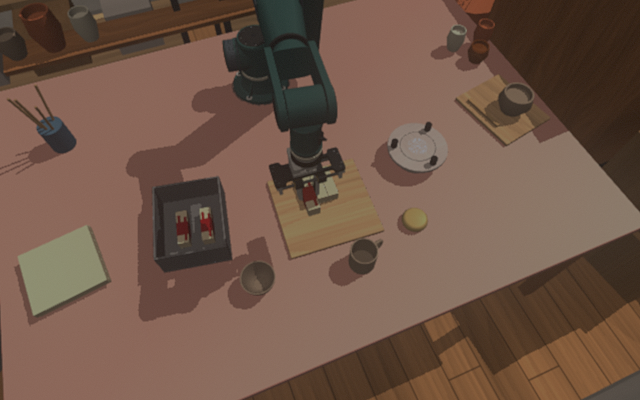

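View pics/h2t.png

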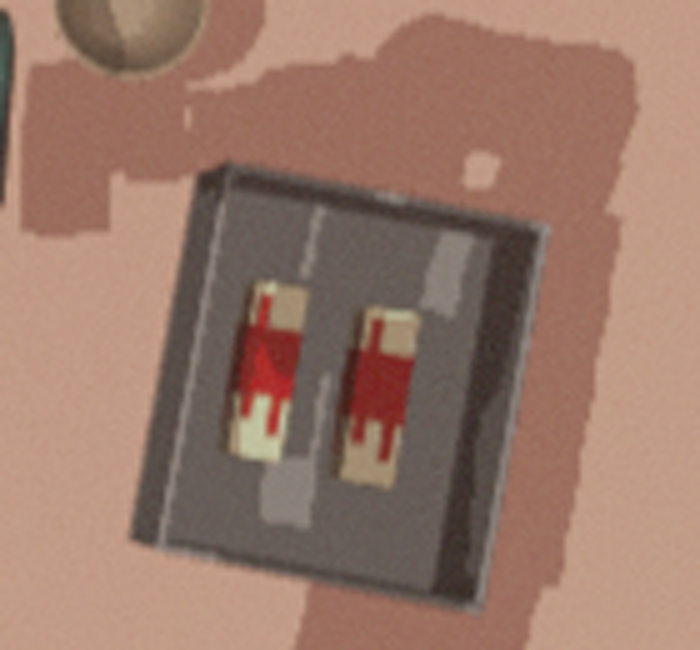

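```bash
python3 -m creep '[{"slide":[-15,0,0],"roll":0,"grip":1},{"slide":[-45,0,0],"roll":0,"grip":1},{"slide":[-80,0,4],"roll":0,"grip":1},{"slide":[-115,0,14],"roll":1,"grip":1},{"slide":[-150,0,28],"roll":2,"grip":1},{"slide":[-185,0,43],"roll":3,"grip":1},{"slide":[-220,0,58],"roll":4,"grip":1},{"slide":[-255,0,73],"roll":5,"grip":1},{"slide":[-290,0,87],"roll":6,"grip":1},{"slide":[-318,0,98],"roll":6,"grip":1},{"slide":[-333,0,104],"roll":6,"grip":1},{"slide":[-333,0,104],"roll":6,"grip":1},{"slide":[-333,0,104],"roll":6,"grip":1}]'
python3 - <<'E'
from h import *
save('scene','h3',(130,120,260,290),3.5)
go(.5135,-.3775,.06,1.395)
E
```

```text
time: 28.9
tool_pos: [0.5131, -0.3785, 0.1996]
ee_rot: [-1.568, -0.003, 1.399]
wrist_force: [-0.7, 0.2, -4.2]
width: 0.0336
slide [-3.000e-01  1.401e+02  1.000e-01] roll 0.3 alt -179.7 | q6 -2.12 t 28.95 w 0.0336 toolx ang 1.401 F [ 0.1 -0.4 -3.2]
```

View pics/h3.png

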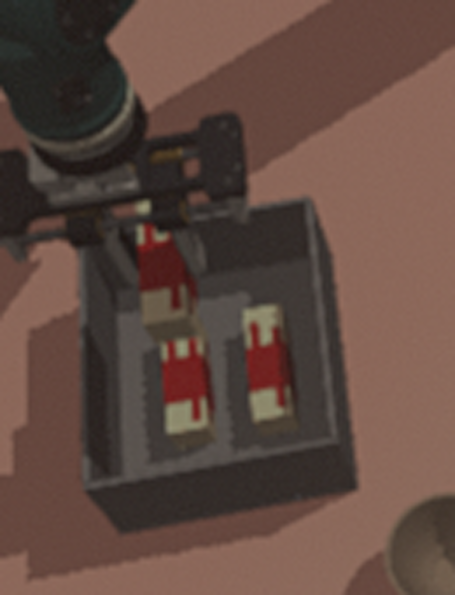

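The crate is where it was and the prop is held over the gap between the two others. Lower and release.

```bash
python3 -m creep '[{"slide":[0,20,0],"roll":0,"grip":1},{"slide":[0,50,0],"roll":0,"grip":1},{"slide":[0,80,0],"roll":0,"grip":1},{"slide":[0,110,0],"roll":0,"grip":1},{"slide":[0,130,0],"roll":0,"grip":1},{"slide":[0,137,0],"roll":0,"grip":1},{"slide":[0,137,0],"roll":0,"grip":1},{"slide":[0,137,0],"roll":0,"grip":1},{"slide":[0,137,0],"roll":0,"grip":0.4},{"slide":[0,137,0],"roll":0,"grip":0.4},{"slide":[0,137,0],"roll":0,"grip":0.4},{"slide":[0,137,0],"roll":0,"grip":0.4},{"slide":[0,137,0],"roll":0,"grip":0.4},{"slide":[0,105,0],"roll":0,"grip":0.4},{"slide":[0,65,0],"roll":0,"grip":0.4},{"slide":[0,25,0],"roll":0,"grip":0.4},{"slide":[0,-15,0],"roll":0,"grip":0.4},{"slide":[0,-40,0],"roll":0,"grip":0.4},{"slide":[0,-40,0],"roll":0,"grip":0.4}]'
python3 -m creep '[{"slide":[40,0,40],"roll":0,"grip":0.4},{"slide":[80,0,80],"roll":0,"grip":0.4},{"slide":[120,0,120],"roll":0,"grip":0.4},{"slide":[140,0,150],"roll":0,"grip":0.4},{"slide":[140,0,150],"roll":0,"grip":0.4},{"slide":[140,0,150],"roll":0,"grip":0.4}]'
python3 - <<'E'
from h import *
save('scene','i1');save('top','i1t')
save('top','i2t',(380,160,520,290),5)
E
```

```text
time: 30.53
tool_pos: [0.516, -0.3804, 0.2511]
ee_rot: [-1.584, 0.008, 1.4]
wrist_force: [-0.2, 1.5, 0.8]
width: 0.0567
time: 31.03
tool_pos: [0.3857, -0.2102, 0.2408]
ee_rot: [-1.568, -0.002, 1.403]
wrist_force: [0.6, 0.0, -0.1]
width: 0.0565
```

View pics/i1.png

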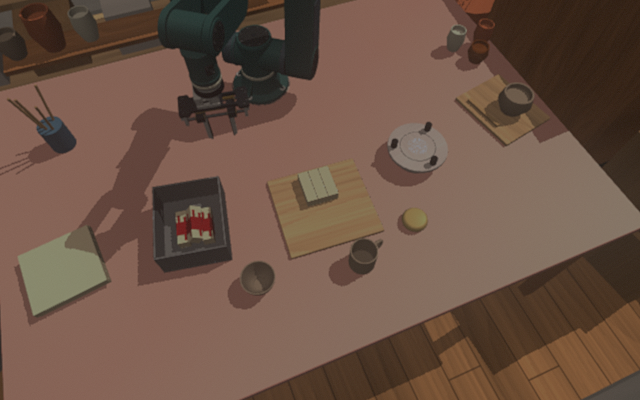

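View pics/i1t.png

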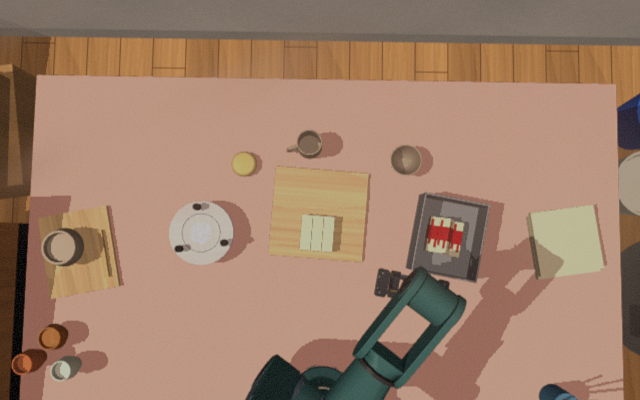

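View pics/i2t.png

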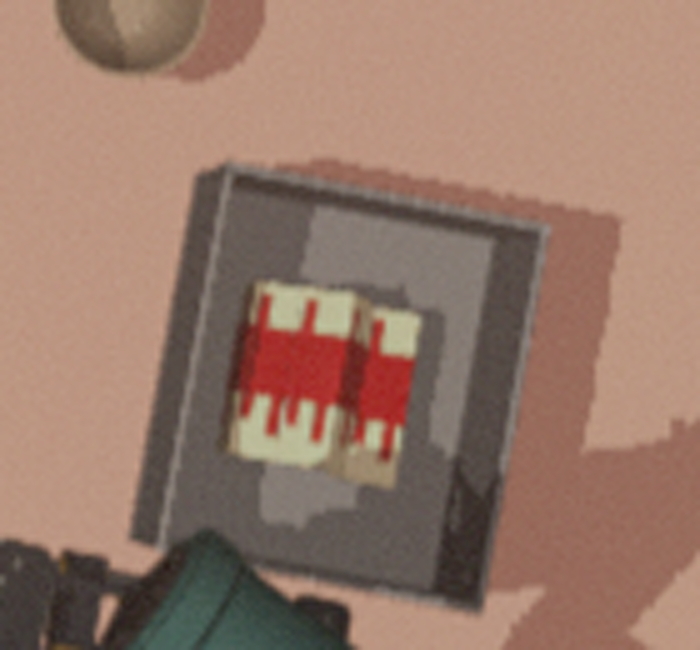

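Run:
```python
from bench import ticket,robot
o=robot.get_obs();print(o['time'],o['qvel'].round(4),o['wrist_force'].round(1))
print(ticket.close_job())
```

```text
31.1833 [-0.009   0.0414 -0.0355 -0.0006  0.0016  0.001 ] [ 0.1 -0.  -0.3]
the job is handed in; nothing more can be done
None
```

The job is done and was handed in at about 31 s of the 210 s allowed. No verdict came back.

- **Wheel:** I took the stained prop off the wheel and carried it to the crate round the empty far side of the board. I then spun the wheel by pushing one grip. Two pictures 0.05 s apart, with the fingers already clear, gave about 4.5 rad/s. It was still turning in pictures up to about 18.5 s, well over a second, and had stopped by the end.
- **Row:** There were two stained props, both at the −y end. I pushed each one about 120 mm along the board until it was wholly clear of the row. Then I picked it up there and dropped it in the crate.

The last pictures show all three stained props inside the crate. The three clean props, bowl, sponge and mug look to be where they were. The arm was clear of everything with almost no force on the wrist.

- **Measurement disagreements:** the two camera views differed by 3–8 mm in places, most for the wheel centre. Measured heights were up to about 11 mm off the stated ones (grips highest). I set the grasp heights from the stated sizes, and the grasps worked.
- **Disturbances:** I saw neither a knocked crate nor a slackened grip.

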